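Close a press mould, then free a sagging bolt and hold the drying-cage gate ajar

TASK

The clay tile in the mould half is ready for the drying cage: first lower the wooden backplate over the two brass pins until it lies flush on the mould, and let go of it. Then draw back the gate's barrel bolt by its red grip without forcing it; it sags behind the bent-up edge of its keeper, so lift it while you pull. Swing the sprung gate ajar by that grip, its free edge about 150 mm out, and finish while holding it there so that a helper can slide the mould in; leave everything else where it lies.

Things in the scene. Friction and masses are not known exactly. Their poses are not given: they have to be found in the camera images.
- mould: White plaster mould half, loose, 130 x 110 x 45 mm, 0.95 kg, lying face up, a grey clay tile level with its face. Two brass pins, 10 mm thick with chamfered tips, stand 20 mm above the face (65 mm above the underside) at x = +52 and -52 mm, y = 0. Origin: centre of the underside; z up, x along the 130 mm side.
- backplate: Loose plywood plate 130 x 110 x 12 mm (0.2 kg), through holes 12.5 mm wide at x = +-52 mm, y = 0. On top a brown batten to hold it by: 74 mm long in x, 22 mm wide in y, top 42 mm above the underside; finger tips stay above the plate's 12 mm. Origin: centre of the underside, x along the 130 mm side, z up. Fits either way round; flush, its origin is 45 mm above the mould's.
- cage: Bench-top drying cage, fixed: timber box with wire-mesh sides, 358 mm wide (y), 280 mm deep (x), 244 mm high; a mesh gate fills its front from y = -140 to +140 mm. Origin: at table height, centre of the front face; x points into the cage, away from its front; y along the front towards the hinge post; z up.
- gate (a joint): Opening angle of the gate (280 x 213 x 18 mm, 0.7 kg), rad: 0 shut, grows as the free edge swings out to the front (cage -x), to 1.3 at most. It turns about the upright line through gate_hinge, clockwise seen from above. Spring hinges press it shut (0.2 N m, 0.35 N m at 0.6 rad), so it closes when let go. At 0.57 rad the free edge is 150 mm out.
- gate_hinge (a point): Point on the gate's hinge line, in the front plane at the +y end of the gate (cage frame 0, +140 mm), 200 mm above the table.
- gate_edge (a point): Point on the front of the gate's free edge, 280 mm from gate_hinge, 200 mm above the table; it moves with the gate.
- bolt: Steel barrel bolt on the front of the gate's top rail: a level 14 mm rod in two too tall straps. Origin: on the rod's axis where the grip's stem leaves it, 14 mm before the gate. Axes turn with the gate: y along the rod to the hinge, -x out of the front, z up; the nose points to -y, through the keeper. The last 16 mm are the nose, then a notch 18 mm long, 7.5 mm deep in the underside.
- bolt_grip (a point): Centre of the bolt's round red grip: 18 mm thick, 44 mm long, level, standing straight out of the front from 28 to 72 mm before the gate (straps reach 27 mm); this point is 50 mm before the gate, 200 mm above the table while the bolt sags, 44 mm below the cage's top. Free from above: grasp it with the fingers closing along the rod (bolt y). Moves with bolt and gate.
- bolt_nose (a point): End of the bolt's nose, 101 mm from the bolt's origin; moves with the bolt.
- bolt_throw (a joint): How far the bolt is drawn back towards the hinge, m: 0 fully shot, 0.050 fully drawn; starts at 0 to 0.005. Friction about 1.5 N. Unlifted it stops at about 0.008, the nose against the keeper's lip; from 0.028 on the nose is clear of the keeper and the gate can swing.
- bolt_lift (a joint): How far the bolt is lifted in its straps, m: 0 sagging, 0.010 at the top of the straps. It falls back by its weight when let go. The nose passes over the lip when lifted more than 0.006.
- keeper: Steel keeper on the post beside the gate's free edge: a strap loop 18 mm wide, 33 mm high, round the bolt's nose. Its edge next to the gate is bent up into a dark lip 4 mm thick that stands in the bolt's notch. Origin: on the front of the post at the loop's edge next to the gate (cage frame 0, -152, 200 mm), axes as the cage.
- rolling_pin: Bystander: wooden rolling pin, 46 mm in diameter, 300 mm long, lying on the table. Origin under its middle.
- relief_tile: Bystander: red terracotta tile 110 x 90 x 18 mm with raised ridges. Origin: centre of the underside.
- lidded_tub: Bystander: closed white tub with a blue lid, 94 mm in diameter, 60 mm high. Origin: centre of the underside.
- steel_rule: Bystander: steel rule 200 x 30 x 4 mm. Origin: centre of the underside.
- loop_tool: Bystander: loop tool, wooden handle and wire loop, 173 mm long, 13 mm high. Origin: under the handle's middle.
- wood_knife: Bystander: wooden modelling knife, 205 mm long, 8 mm high. Origin: under the handle's middle.
- kidney: Bystander: steel kidney scraper, 89 x 70 x 4 mm, lying flat. Origin: under the larger end.
There are look-alikes about, which are no part of the job. Of the things that look like the backplate, the smaller one is meant.

How it is judged:
On the way, in this order (a step that is already met when the one before it is completed fails the run):
1. the backplate lies flush on the mould half over its pins and has been let go (z of backplate in the frame of mould between 0.042 and 0.047 m and horizontal distance between backplate and mould below 0.004 m and angle between the x axis of backplate and the x axis of mould, either way round below 0.08 rad and angle between backplate's own z axis and vertical below 0.03 rad and contact force between the fingers and backplate below 0.1 N), for 0.2 s.
2. the bolt is drawn clear of its keeper, the gate still shut (value of joint bolt_throw above 0.027 m and value of joint gate below 0.12 rad), for 0.05 s.
At the end, for the whole second after the job is handed in: The gate stands still 0.40 to 0.76 rad open (free edge about 110 to 190 mm out), the fingers still holding the drawn-back bolt (over 1 N); the backplate still lies flush over both pins (height within 2 mm, centres within 4 mm, turned under 0.08 rad, level) (value of joint gate between 0.4 and 0.76 rad and velocity of joint gate between -0.05 and 0.05 rad/s and value of joint bolt_throw above 0.015 m and contact force between the fingers and bolt above 1 N and z of backplate in the frame of mould between 0.042 and 0.047 m and horizontal distance between backplate and mould below 0.004 m and angle between the x axis of backplate and the x axis of mould, either way round below 0.08 rad and angle between each of backplate, mould's own z axis and vertical below 0.03 rad); the arm keeps its last pose, push and grip.
It fails at once if the bolt is forced against its keeper (more than 40 N) (contact force between bolt and keeper above 40 N).
It fails at once if the backplate is dropped onto the mould half instead of being lowered (horizontal distance between backplate and mould below 0.05 m and linear speed of backplate above 0.5 m/s and z of backplate in the frame of mould below 0.09 m).
It fails at once if the mould half is pushed away (more than 30 mm) (distance of mould from where it was at the start of the episode above 0.03 m).
It fails at once if a bystander is disturbed (moved more than 30 mm) (distance of any of rolling_pin, relief_tile, lidded_tub, steel_rule, loop_tool, wood_knife, kidney from where it was at the start of the episode above 0.03 m).
It also fails if it takes over 59 s, if anything falls off the work surface, if the arm or the gripper's body presses on something with over 40 N, if the wrist force passes 120 N, or if a joint passes its speed limit or range.

ROBOT

A 7-joint arm with a two-finger parallel gripper is mounted at the origin on the work surface. World frame = base frame: x ahead of the robot, y to its left, z up, the work surface at z = 0. Lengths are in m, angles in rad, forces in N, time in s.
With the tool pointing down it reaches from about 0.35 to 0.9 m from the base axis. Payload 19.9 kg.
Tool frame: the origin (TCP) lies between the finger pads; the fingertips stand 8 mm ahead of it and the grasp point (between the pads) lies 11 mm behind it (robot.tcp_to_tips is the distance from the TCP to the fingertips, in m); z points along the fingers, x is the direction in which the jaws open and shut, and the axes are right-handed (so a half turn about z gives the same grasp; the last joint's range is limited). The gripper opens to 94 mm and grips with 3 to 60 N. Pads are 16 mm wide; open, the fingers measure 119 mm over their backs; the gripper's body (75 mm by 177 mm) begins 78 mm behind the grasp point.
Start: joints at [1.091, 0.417, -0.01, 1.614, 0.005, 1.111, -0.053], TCP at [0.266, -0.566, 0.213] pointing down, gripper open.
Joint ranges: [-2.81, 2.81], [-0.39, 2.02], [-1.27, 1.25], [0.06, 2.57], [-1.19, 4.33], [0.19, 2], [-2.82, 2.82]. Speed limits (rad/s): [1.89, 1.89, 2.39, 2.39, 3.01, 3.01, 3.01].

INTERFACE

Orientations are given as a unit quaternion [x, y, z, w].
In Python, from rig import monitor, camera, camera_params, job, robot gives the robot as it stands.
- The arm moves only by the tool move_arm, never from a script. Its argument "motion" is one flat list of numbers, 7 for each row, row after row: the turn, a rotation vector about the tool's x, y, z in units of 5 degrees (1.0 is 5 degrees), then the shift along the tool's x, y, z in units of 25 mm (1.0 is 25 mm), then the finger opening in mm, from 0 to 94. In form: [rx, ry, rz, dx, dy, dz, gripper, rx, ry, rz, dx, dy, dz, gripper, ...]. A call has 1 to 8 rows; each row is the pose to reach, as a shift and turn from the pose measured when the call began, along the tool's axes at that moment; what a row does not reach only later rows make up. A row lasts 1/12 s, in which the tool goes at most 41.7 mm and 7.16 degrees, less where a joint would pass 70% of its speed; a pose out of reach is approached as far as the arm can. A call with a gripper value outside its range is refused whole. The fingers move at their own pace and stop on an object; "grip_force" is the grip in N (left out, the last holds). Time passes only in rows, so rows that repeat a pose let the fingers close. It gives the time, the measured TCP pose, the force and the opening at its end, in the units of the state.
- monitor.get_state(): the state, without advancing time (a new reading comes with each control period).
- camera(name): name is "scene" or "top"; returns the picture (420x560x3 uint8, red, green, blue); there is no depth.
- camera_params(name): a dict with "fx", "fy", "cx", "cy" (pixels), "position" and "attitude" of the camera in the world. Camera axes: x right, y down, z forward; pixel columns grow to the right and rows downward; lengths in m; the calibration is good to about 2 mm. A picture is of the moment at which its call begins. camera_params takes no time and is no camera call.
- job.finish_job(): hands the job in, once; it reports no verdict.
The state is a dict: "time": time; "joint_pos": joint angles; "joint_velocities": joint speeds; "joint_torque": joint torques, N m; "eef_pos": TCP position; "tool_rot": TCP orientation; "force": force on the tool from outside, world axes, zero at the start; "moment": the same for the moment, N m; "gripper_width": finger opening in m.
Only numpy, scipy, OpenCV 4.12 (cv2) and the standard library are available. Lean on these libraries where they do the work, as an engineer would, in place of code of your own. Each camera call takes 0.05 s, during which the arm holds its last target.

## Working session

There is one attempt and no reset: what is moved stays moved. The work goes in short steps, Python scripts to look and compute and a tool call to move; the robot and the scene stay as the last step left them, time stands still between calls to the robot, and variables do not carry over. Pictures are saved under pics/ and viewed, and the job is handed in when it is done.

Besides the shell and the picture viewer there is one more tool, called after "Call:" by a JSON object that holds its "api" and its "payload", one argument or row to a line. move_arm: Moves the arm, as the interface text tells. Its arguments: {"type":"object","properties":{"motion":{"type":"array"},"grip_force":{"type":"number"}},"required":["motion"]}

```bash
ls; mkdir -p pics
python3 - <<'E'
from rig import monitor,camera,camera_params,robot
import cv2
for n in("scene","top"):
    im=camera(n); cv2.imwrite(f"pics/{n}0.png",cv2.cvtColor(im,cv2.COLOR_RGB2BGR)); print(n,camera_params(n))
s=monitor.get_state()
for k in("time","eef_pos","tool_rot","force","gripper_width"):print(k,s[k])
print(robot.tcp_to_tips)
E
```

```text
pics
scene {'fx': 455.5756119350612, 'fy': 455.5756119350612, 'cx': 278.2986737514289, 'cy': 212.01325124992013, 'position': array([ 1.07970121, -0.48057823,  1.27860443]), 'attitude': array([ 0.86103818,  0.40118587, -0.13022486, -0.28408561])}
top {'fx': 464.3582991109531, 'fy': 464.3582991109531, 'cx': 278.66145967993845, 'cy': 212.43886425137322, 'position': array([0.22208747, 0.0401951 , 1.25792196]), 'attitude': array([-0.69871585,  0.70880716, -0.06706394,  0.06993574])}
time 0.1
eef_pos [ 0.26536969 -0.56550934  0.21290998]
tool_rot [ 8.44045203e-01 -5.36271761e-01 -4.81379596e-04 -2.49265010e-04]
force [ 0.00780058 -0.32050036 -0.08529622]
gripper_width 0.09419339878362112
0.008
```

View pics/scene0.png

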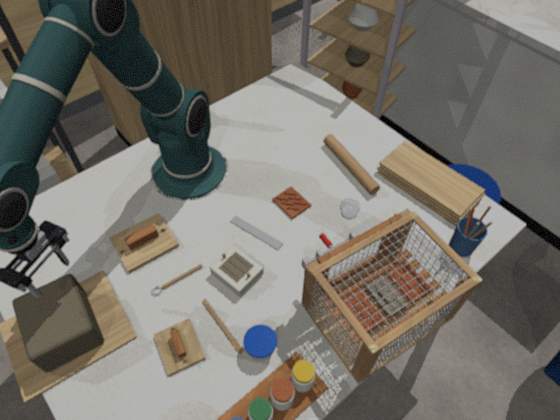

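View pics/top0.png

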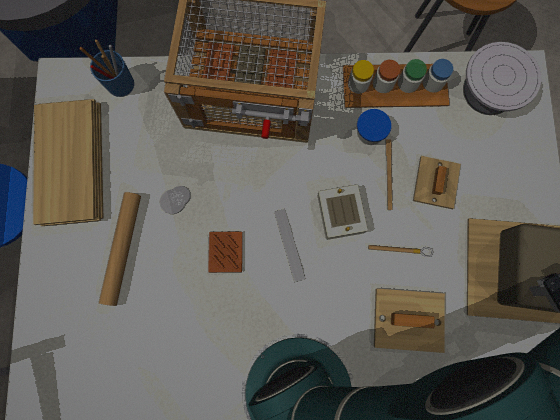

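In the top view there are two plates with a brown batten: one at about (410,318) and one at about (438,180). The mould is at (343,211) and the red grip at (266,128). I'll enlarge these and measure the plates.

```bash
cat > h.py <<'E'
import numpy as np, cv2
from scipy.spatial.transform import Rotation as R
from rig import camera_params
def ray(n,p):
    c=camera_params(n); d=np.array([(p[0]-c['cx'])/c['fx'],(p[1]-c['cy'])/c['fy'],1.]); return np.array(c['position']),R.from_quat(c['attitude']).apply(d)
def at_z(n,p,z):
    o,d=ray(n,p); return o+d*(z-o[2])/d[2]
def proj(n,P):
    c=camera_params(n); q=R.from_quat(c['attitude']).inv().apply(np.atleast_2d(P)-c['position'])
    return np.c_[q[:,0]/q[:,2]*c['fx']+c['cx'],q[:,1]/q[:,2]*c['fy']+c['cy']]
def tri(p,q):
    A=np.zeros((3,3));b=np.zeros(3);r=[]
    for n,x in(("scene",p),("top",q)):
        o,d=ray(n,x);d=d/np.linalg.norm(d);M=np.eye(3)-np.outer(d,d);A+=M;b+=M@o;r.append((o,M))
    X=np.linalg.solve(A,b);return X,[np.linalg.norm(M@(X-o)) for o,M in r]
def shot(n,f,x0,y0,x1,y1,s):
    from rig import camera
    im=cv2.cvtColor(camera(n),cv2.COLOR_RGB2BGR); cv2.imwrite('pics/'+f+'_full.png',im)
    cv2.imwrite('pics/'+f+'.png',cv2.resize(im[y0:y1,x0:x1],None,fx=s,fy=s,interpolation=cv2.INTER_CUBIC))
E
python3 - <<'E'
from h import *
im=cv2.imread('pics/top0.png')
def c(i,x0,y0,x1,y1,s,f): cv2.imwrite('pics/'+f,cv2.resize(i[y0:y1,x0:x1],None,fx=s,fy=s,interpolation=cv2.INTER_CUBIC))
c(im,310,150,470,270,5,'c_mouldB.png')
c(im,360,270,470,360,6,'c_A.png')
c(im,160,70,320,190-40,5,'c_gate.png')
sc=cv2.imread('pics/scene0.png')
c(sc,290,200,430,300,5,'s_gate.png')
c(sc,100,200,280,380-50,4,'s_mould.png')
E
```

```text
(no output)
```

View pics/c_mouldB.png

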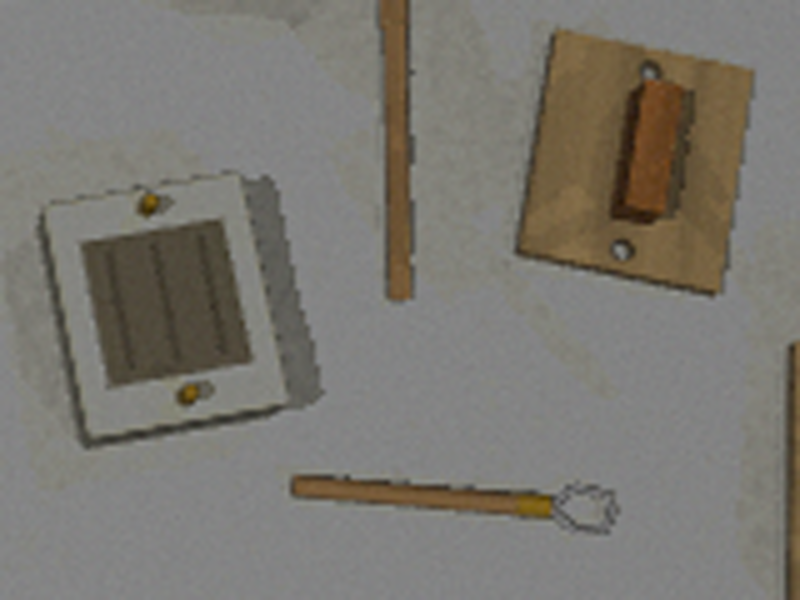

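View pics/c_A.png

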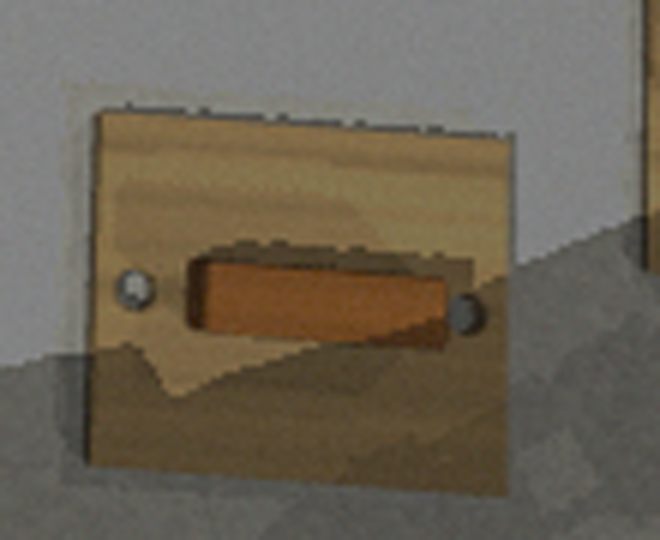

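View pics/c_gate.png

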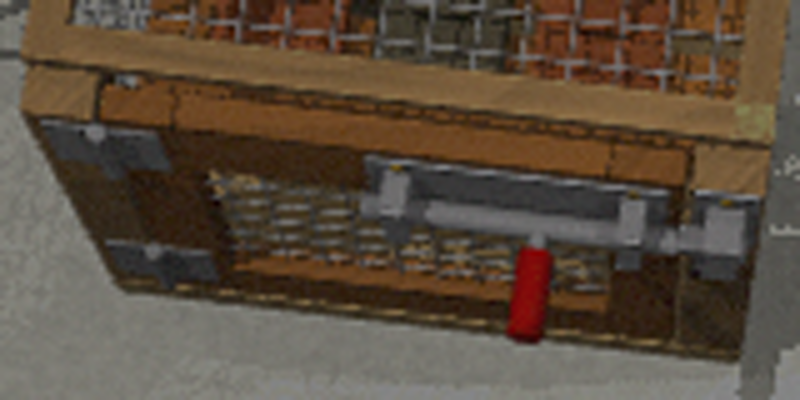

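View pics/s_gate.png

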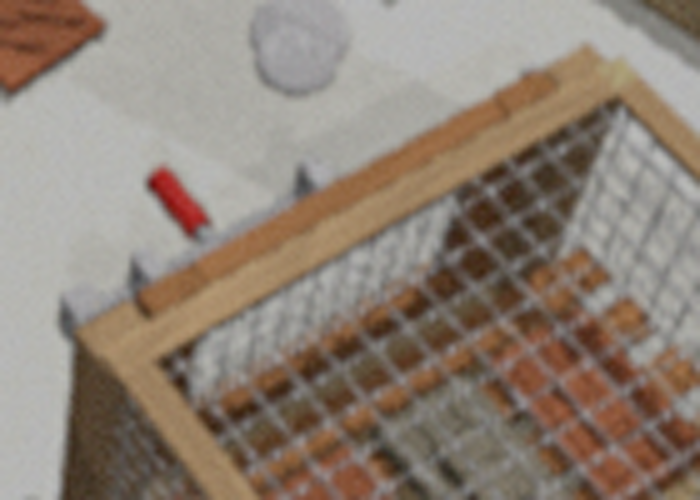

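View pics/s_mould.png

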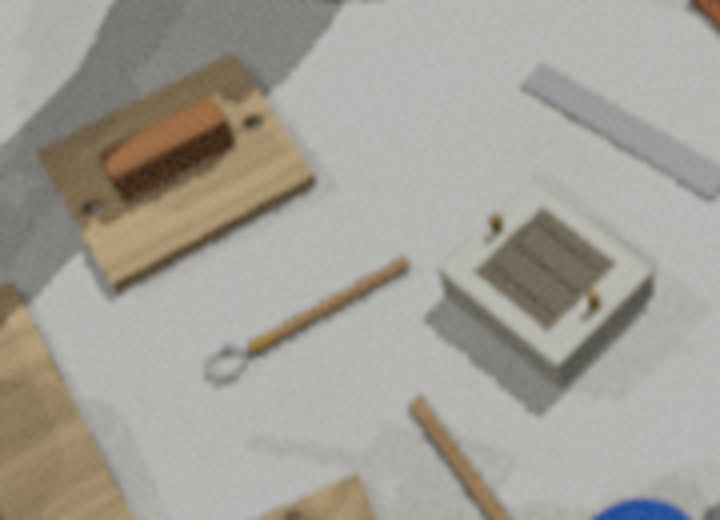

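The plate at (410,318) is clearly larger, at about 185 x 160 mm. The one at (438,180) looks like 130 x 110 mm. Next I'll measure properly and enlarge that plate in the scene view.

Run:
```python
from h import *
sc=cv2.imread('pics/scene0.png')
def c(i,x0,y0,x1,y1,s,f): cv2.imwrite('pics/'+f,cv2.resize(i[y0:y1,x0:x1],None,fx=s,fy=s,interpolation=cv2.INTER_CUBIC))
c(sc,140,310,220,380,8,'s_B.png')
c(sc,200,235,280,300,8,'s_M.png')
B=np.array([(555,30),(752,70),(718,293),(517,253)])/5+[310,150]
P=[at_z('top',p,.012) for p in B]
print(np.round(P,4),[np.linalg.norm(P[i]-P[i-1]).round(4) for i in range(4)],np.mean(P,0))
A=np.array([(97,112),(513,135),(508,496),(88,466)])/6+[360,270]
Q=[at_z('top',p,.012) for p in A];print([np.linalg.norm(Q[i]-Q[i-1]).round(4) for i in range(4)])
H=np.array([(651,70),(623,250)])/5+[310,150]
h=[at_z('top',p,.012) for p in H];print('holes',h,np.linalg.norm(h[0]-h[1]))
M=np.array([(42,210),(240,175),(285,408),(87,442)])/5+[310,150]
P=[at_z('top',p,.045) for p in M]
print(np.round(P,4),[np.linalg.norm(P[i]-P[i-1]).round(4) for i in range(4)],np.mean(P,0))
```

```text
[[ 0.6219 -0.3567  0.012 ]
 [ 0.5969 -0.4645  0.012 ]
 [ 0.4706 -0.4347  0.012 ]
 [ 0.4946 -0.3265  0.012 ]] [np.float64(0.1308), np.float64(0.1107), np.float64(0.1299), np.float64(0.1108)] [ 0.54598714 -0.39559768  0.012     ]
[np.float64(0.1508), np.float64(0.1827), np.float64(0.1533), np.float64(0.1801)]
holes [array([ 0.59780545, -0.40836297,  0.012     ]), array([ 0.4953871, -0.3847312,  0.012    ])] 0.1051093694204416
[[ 0.5148 -0.0639  0.045 ]
 [ 0.5325 -0.171   0.045 ]
 [ 0.4055 -0.1888  0.045 ]
 [ 0.389  -0.0838  0.045 ]] [np.float64(0.1274), np.float64(0.1085), np.float64(0.1283), np.float64(0.1063)] [ 0.46045554 -0.12689051  0.045     ]
```

View pics/s_B.png

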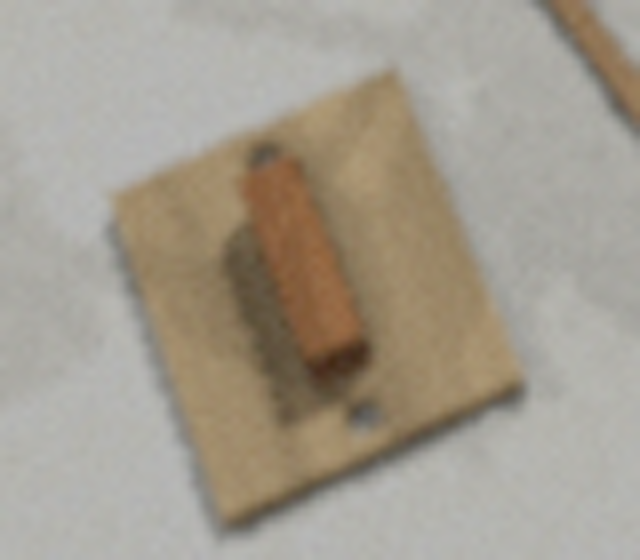

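View pics/s_M.png

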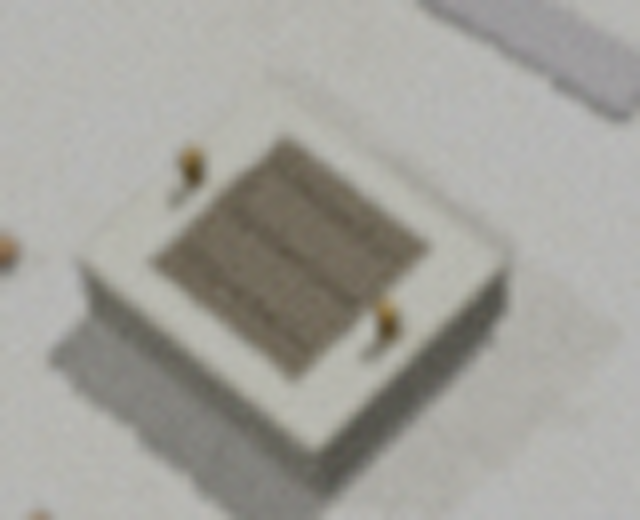

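```bash
cat > fit.py <<'E'
from h import *
from scipy.optimize import least_squares
def px(l,s,o): return (np.array(l,float)+.5)/s-.5+np.array(o)
def fit(obs,guess):
    # obs: list (view, local pts, pixels)
    def W(p,L): return np.c_[R.from_euler('z',p[2]).apply(L)+[p[0],p[1],0]]
    f=lambda p:np.concatenate([(proj(v,W(p,np.array(L,float)))-q).ravel() for v,L,q in obs])
    r=least_squares(f,guess,loss='soft_l1');return r.x,f(r.x).reshape(-1,2)
E
python3 - <<'E'
from fit import *
z=.012
Lp=[(.065,.055,z),(.065,-.055,z),(-.065,-.055,z),(-.065,.055,z)]
hl=[(.052,0,z),(-.052,0,z)]
ot=('top',Lp,px([(555,30),(752,70),(718,293),(517,253)],5,(310,150)))
# batten top corners z=.042
os=('scene',Lp,px([(225,525),(115,197),(392,70),(522,385)],8,(140,310)))
for o in([ot],[os],[ot,os]):
    x,r=fit(o,[.546,-.395,-.23]);print('plate',x.round(4));print(r.round(1).tolist())
z=.045
Lm=[(.065,.055,z),(.065,-.055,z),(-.065,-.055,z),(-.065,.055,z)]
pin=[(.052,0,.057),(-.052,0,.057)]
mt=('top',Lm+pin,px([(42,210),(240,175),(285,408),(87,442),(149,203),(189,393)],5,(310,150)))
ms=('scene',[Lm[0],Lm[1],Lm[2]]+pin,px([(508,255),(320,455),(82,255),(386,322),(192,165)],8,(200,235)))
for o in([mt],[ms],[mt,ms]):
    x,r=fit(o,[.46,-.127,.14]);print('mould',x.round(4));print(r.round(1).tolist())
E
```

```text
plate [ 0.5471 -0.3946 -0.2284]
[[0.0, 0.1], [-0.2, 0.0], [-0.1, 0.1], [0.3, -0.2]]
plate [ 0.5491 -0.3949 -1.8888]
[[-6.5, -2.2], [-1.7, 2.7], [7.6, 2.7], [2.1, -2.2]]
plate [ 0.5473 -0.3944 -1.2109]
[[28.7, 0.0], [6.6, 27.6], [-29.6, -0.0], [-6.1, -28.1], [13.4, 0.3], [-4.8, 21.7], [-11.3, -0.5], [3.3, -22.2]]
mould [ 0.4626 -0.1265  0.1555]
[[-0.3, -0.9], [0.3, -0.6], [1.2, -0.1], [-0.2, 0.1], [-0.1, 0.7], [-0.4, 0.8]]
mould [ 0.4632 -0.1259  0.1677]
[[0.6, 0.3], [-0.3, -0.1], [-1.3, 0.1], [0.5, -0.4], [0.1, 0.0]]
mould [ 0.4629 -0.1263  0.1602]
[[-0.5, -0.8], [0.0, -0.8], [1.2, -0.3], [-0.2, 0.0], [-0.3, 0.7], [-0.4, 0.7], [0.4, 0.5], [-0.7, -0.1], [-1.4, -0.0], [0.3, -0.3], [0.0, -0.0]]
```

Run:
```python
from fit import *
z=.012
Lp=[(.065,.055,z),(.065,-.055,z),(-.065,-.055,z),(-.065,.055,z)]
os=('scene',Lp,px([(522,385),(225,525),(115,197),(392,70)],8,(140,310)))
ot=('top',Lp,px([(555,30),(752,70),(718,293),(517,253)],5,(310,150)))
for o in([os],[ot,os]):
    x,r=fit(o,[.546,-.395,-.23]);print('plate',x.round(4));print(r.round(1).tolist())
im=cv2.imread('pics/top0.png');sc=cv2.imread('pics/scene0.png')
m=np.array([.4629,-.1263,.1602])
def ov(im,n,x0,y0,x1,y1,s,f):
    g=cv2.resize(im[y0:y1,x0:x1],None,fx=s,fy=s,interpolation=cv2.INTER_NEAREST)
    def d(L,c,close=True):
        W=R.from_euler('z',m[2]).apply(np.array(L,float))+[m[0],m[1],0]
        q=((proj(n,W)-[x0,y0]+.5)*s).astype(int); cv2.polylines(g,[q.reshape(-1,1,2)],close,c,1)
    for z,c in((.045,(0,0,255)),(0,(255,0,0))):
        d([(.065,.055,z),(.065,-.055,z),(-.065,-.055,z),(-.065,.055,z)],c)
    t=np.linspace(0,2*np.pi,20)
    for X in(.052,-.052):
        for z,c in((.045,(0,255,0)),(.065,(255,255,0))): d(np.c_[X+.005*np.cos(t),.005*np.sin(t),0*t+z],c)
    cv2.imwrite('pics/'+f,g)
ov(im,'top',310,175,380,245,8,'ov_t.png'); ov(sc,'scene',200,235,280,300,8,'ov_s.png')
```

```text
plate [ 0.5471 -0.3953 -0.2374]
[[0.4, -0.2], [-0.3, 0.2], [-0.8, 0.0], [0.7, -0.1]]
plate [ 0.5472 -0.3949 -0.2328]
[[0.3, -0.0], [-0.0, 0.1], [-0.1, 0.2], [0.3, -0.3], [0.6, -0.4], [-0.0, 0.1], [-0.8, 0.1], [0.7, -0.2]]
```

View pics/ov_t.png

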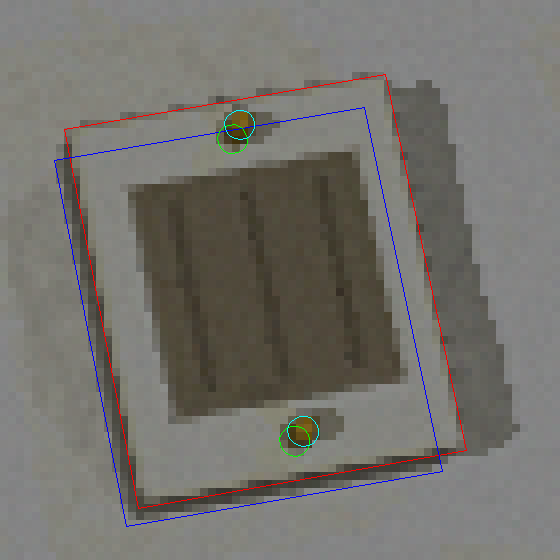

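View pics/ov_s.png

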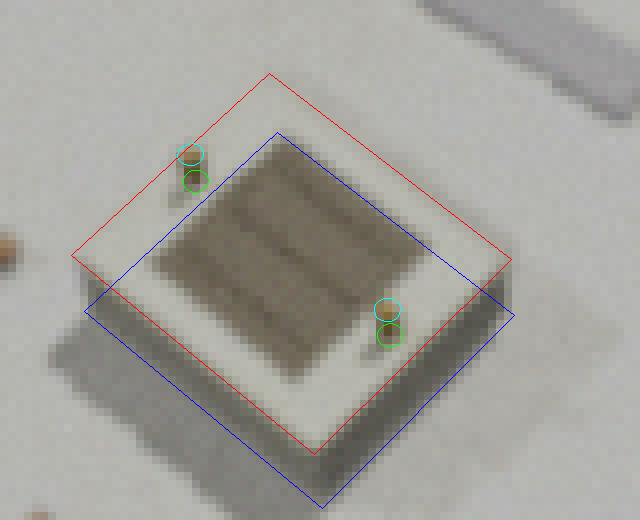

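The overlay fits the mould to within about 1 px. The plate fits agree between the two views within 1 mm and come out at 130 x 110, so the backplate is the one at top (438,180) / scene (180,345). I'll plan the approach to it.

```bash
cat > rel.py <<'E'
from h import *
from rig import monitor
def down(a): # jaw axis angle a (rad) tool down
    x=np.array([np.cos(a),np.sin(a),0]);z=np.array([0,0,-1.]);return R.from_matrix(np.c_[x,np.cross(z,x),z])
def rel(pos,a):
    s=monitor.get_state();r0=R.from_quat(s['tool_rot']);
    d=r0.inv().apply(np.array(pos)-s['eef_pos'])/.025; w=(r0.inv()*down(a)).as_rotvec()/np.radians(5)
    print('turn',w.round(2),'shift',d.round(2)); return d,w
def st():
    s=monitor.get_state();X=R.from_quat(s['tool_rot']).as_matrix()
    print('t',round(s['time'],2),'p',np.round(s['eef_pos'],4),'jaw',np.degrees(np.arctan2(X[1,0],X[0,0])).round(2),'zax',X[:,2].round(3),'F',np.round(s['force'],2),'w',round(s['gripper_width'],4),'q',np.round(s['joint_pos'],2))
E
python3 - <<'E'
from rel import *
st(); a=-.2328-np.pi/2
rel((.5472,-.3949,.12),a)
E
```

```text
t 0.1 p [ 0.2654 -0.5655  0.2129] jaw -64.86 zax [-0.001  0.001 -1.   ] F [ 0.01 -0.32 -0.09] w 0.0942 q [ 1.09  0.42 -0.01  1.61  0.    1.11 -0.05]
turn [0.01 0.01 7.7 ] shift [ -1.38 -13.1    3.72]
```

Call:
{"api": "move_arm", "payload": {
  "motion": [0, 0, 1, -0.15, -1.5, 0, 94, 0, 0, 2, -0.3, -3, 0, 94, 0, 0, 3, -0.5, -4.5, 0, 94, 0, 0, 4, -0.65, -6, 0, 94, 0, 0, 5, -0.8, -7.5, 0.3, 94, 0, 0, 6, -0.95, -9, 0.9, 94, 0, 0, 7, -1.1, -10.5, 1.5, 94, 0, 0, 7.7, -1.38, -12, 2.2, 94]
}}

```text
time: 0.77
eef_pos: [0.5236, -0.4061, 0.1576]
tool_rot: [-0.618, 0.786, 0.0, 0.0]
force: [0.7, -0.7, -0.5]
gripper_width: 0.0939
```

Call:
{"api": "move_arm", "payload": {
  "motion": [0, 0, 0, 0, 0, 0, 94, 0, 0, 0, 0, 0, 0, 94]
}}

```text
time: 0.93
eef_pos: [0.5252, -0.4032, 0.1557]
tool_rot: [-0.62, 0.785, 0.002, 0.0]
force: [-0.4, -0.3, -0.9]
gripper_width: 0.0941
```

Run:
```python
from rel import *
st(); a=-.2328-np.pi/2
rel((.5472,-.3949,.07),a);rel((.5472,-.3949,.024),a)
```

```text
t 0.93 p [ 0.5252 -0.4032  0.1557] jaw -103.43 zax [-0.002  0.003 -1.   ] F [-0.42 -0.26 -0.85] w 0.0941 q [ 0.59  0.54  0.03  1.56 -0.02  1.04 -1.18]
turn [ 0.03  0.02 -0.02] shift [-0.52 -0.79  3.43]
turn [ 0.03  0.02 -0.02] shift [-0.52 -0.79  5.27]
```

Call:
{"api": "move_arm", "payload": {
  "motion": [0, 0, 0, -0.26, -0.4, 1, 94, 0.03, 0.02, 0, -0.52, -0.79, 2, 94, 0.03, 0.02, 0, -0.52, -0.79, 3, 94, 0.03, 0.02, 0, -0.52, -0.79, 3.43, 94, 0.03, 0.02, 0, -0.52, -0.79, 3.43, 94]
}}

```text
time: 1.35
eef_pos: [0.5452, -0.3951, 0.0677]
tool_rot: [-0.619, 0.785, 0.002, -0.001]
force: [0.0, -0.6, -0.2]
gripper_width: 0.094
```

Run:
```python
from rel import *
st(); a=-.2328-np.pi/2
rel((.5472,-.3949,.024),a)
shot('scene','b1',130,280,250,380,6)
shot('top','b1t',380,140,500,240,6)
```

```text
t 1.35 p [ 0.5452 -0.3951  0.0677] jaw -103.48 zax [-0.003  0.002 -1.   ] F [ 0.   -0.58 -0.22] w 0.094 q [ 0.57  0.66  0.02  1.59 -0.02  0.9  -1.21]
turn [ 0.04  0.01 -0.03] shift [-0.03 -0.08  1.75]
```

View pics/b1.png

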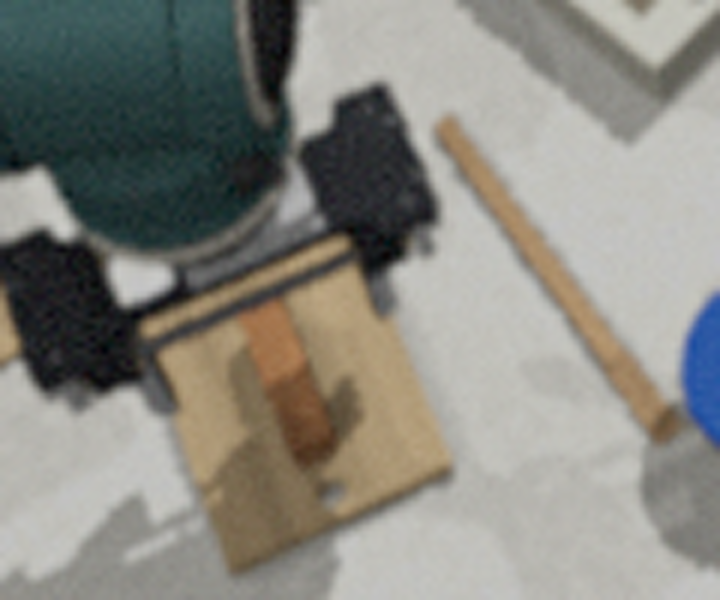

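The fingers straddle the batten symmetrically (batten at about (285,375) in the crop). I'll go down and grip.

Call:
{"api": "move_arm", "payload": {
  "motion": [0.03, 0, 0, -0.03, -0.08, 0.8, 94, 0.03, 0, 0, -0.03, -0.08, 1.4, 60, 0.03, 0, 0, -0.03, -0.08, 1.72, 40, 0.03, 0, 0, -0.03, -0.08, 1.72, 30, 0.03, 0, 0, -0.03, -0.08, 1.72, 20, 0.03, 0, 0, -0.03, -0.08, 1.72, 10, 0.03, 0, 0, -0.03, -0.08, 1.72, 10, 0.03, 0, 0, -0.03, -0.08, 1.72, 10],
  "grip_force": 20
}}

```text
time: 2.12
eef_pos: [0.5492, -0.396, 0.0287]
tool_rot: [-0.619, 0.785, -0.002, 0.001]
force: [-0.0, 0.2, -0.3]
gripper_width: 0.0503
```

Run:
```python
from rel import *
st()
```

```text
t 2.12 p [ 0.5492 -0.396   0.0287] jaw -103.49 zax [ 0.004 -0.001 -1.   ] F [-0.03  0.17 -0.29] w 0.0503 q [ 0.57  0.71  0.02  1.6  -0.02  0.83 -1.21]
```

Call:
{"api": "move_arm", "payload": {
  "motion": [0, 0, 0, 0, 0.08, 0.16, 10, 0, 0, 0, 0, 0.08, 0.16, 10, 0, 0, 0, 0, 0.08, 0.16, 10, 0, 0, 0, 0, 0.08, 0.16, 10, 0, 0, 0, 0, 0.08, 0.16, 10, 0, 0, 0, 0, 0.08, 0.16, 10, 0, 0, 0, 0, 0.08, 0.16, 10, 0, 0, 0, 0, 0.08, 0.16, 10]
}}

```text
time: 2.78
eef_pos: [0.5473, -0.3956, 0.0247]
tool_rot: [-0.619, 0.785, -0.002, 0.001]
force: [-0.1, -0.4, 0.4]
gripper_width: 0.0214
```

Run:
```python
from rel import *
st()
```

```text
t 2.78 p [ 0.5473 -0.3956  0.0247] jaw -103.49 zax [ 0.004 -0.001 -1.   ] F [-0.11 -0.43  0.37] w 0.0214 q [ 0.57  0.71  0.02  1.6  -0.02  0.82 -1.21]
```

Gripped at 21.4 mm against the 22 mm batten. Lift.

Call:
{"api": "move_arm", "payload": {
  "motion": [0, 0, 0, 0, 0, 0, 5, 0, 0, 0, 0, 0, 0, 5, 0, 0, 0, 0, 0, -0.4, 5, 0, 0, 0, 0, 0, -1, 5, 0, 0, 0, 0, 0, -2, 5, 0, 0, 0, 0, 0, -3.5, 5, 0, 0, 0, 0, 0, -5, 5, 0, 0, 0, 0, 0, -5, 5],
  "grip_force": 40
}}

```text
time: 3.45
eef_pos: [0.5496, -0.3974, 0.1592]
tool_rot: [-0.619, 0.785, -0.007, 0.003]
force: [0.9, 0.6, -1.1]
gripper_width: 0.0219
```

Run:
```python
from rel import *
st(); a=.1602-np.pi/2
rel((.4629,-.1263,.15),a)
```

```text
t 3.45 p [ 0.5496 -0.3974  0.1592] jaw -103.51 zax [ 0.013 -0.008 -1.   ] F [ 0.86  0.56 -1.13] w 0.0219 q [ 0.56  0.55  0.03  1.53 -0.02  1.04 -1.21]
turn [-0.15 -0.08 -4.54] shift [-9.74  5.91  0.24]
```

Call:
{"api": "move_arm", "payload": {
  "motion": [0, 0, -0.4, -0.7, 0.4, 0, 5, 0, 0, -1, -1.9, 1.1, 0, 5, 0, 0, -1.7, -3.2, 1.9, 0, 5, 0, 0, -2.4, -4.5, 2.7, 0, 5, 0, 0, -3, -5.8, 3.5, 0, 5, 0, 0, -3.6, -7.1, 4.3, 0, 5, -0.1, 0, -4.1, -8.4, 5.1, 0, 5, -0.15, -0.08, -4.54, -9.3, 5.65, 0.1, 5]
}}

```text
time: 4.12
eef_pos: [0.4659, -0.1354, 0.1552]
tool_rot: [0.763, -0.646, 0.001, -0.0]
force: [0.6, 0.1, -1.9]
gripper_width: 0.0217
```

Call:
{"api": "move_arm", "payload": {
  "motion": [0, 0, 0, -0.2, 0, 0, 5, 0, 0, 0, -0.2, 0, 0, 5, 0, 0, 0, -0.2, 0, 0, 5]
}}

```text
time: 4.37
eef_pos: [0.4657, -0.1312, 0.1562]
tool_rot: [0.763, -0.647, 0.002, -0.0]
force: [0.7, -0.3, -2.3]
gripper_width: 0.0217
```

Run:
```python
from rel import *
st(); a=.1602-np.pi/2
rel((.4629,-.1263,.15),a)
shot('scene','m1',180,180,310,310,5)
shot('top','m1t',290,150,410,270,5)
st()
```

```text
t 4.37 p [ 0.4657 -0.1312  0.1562] jaw -80.59 zax [ 0.003 -0.002 -1.   ] F [ 0.73 -0.3  -2.3 ] w 0.0217 q [ 0.33  0.24 -0.14  2.01  0.04  0.89 -1.24]
turn [-0.03 -0.03  0.05] shift [-0.21  0.08  0.25]
t 4.47 p [ 0.4656 -0.1319  0.1556] jaw -80.67 zax [ 0.002 -0.001 -1.   ] F [-0.64  0.13 -1.92] w 0.0218 q [ 0.34  0.24 -0.14  2.01  0.04  0.89 -1.24]
```

View pics/m1.png

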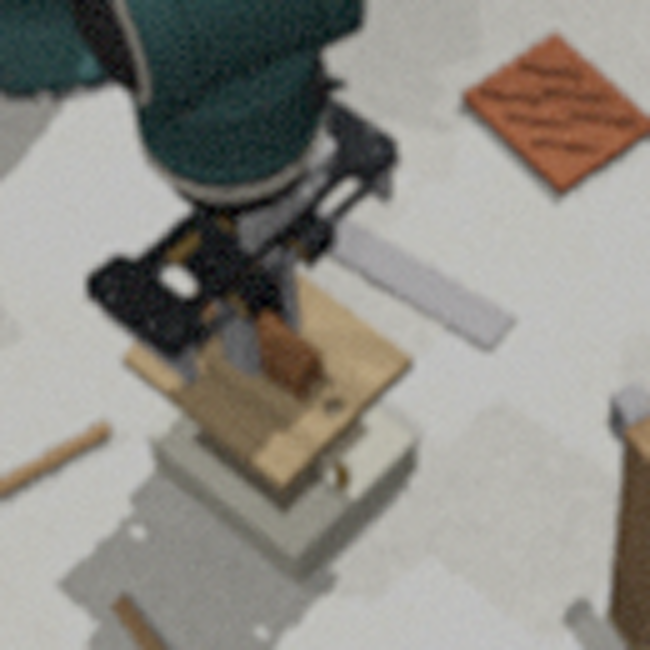

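View pics/m1t.png

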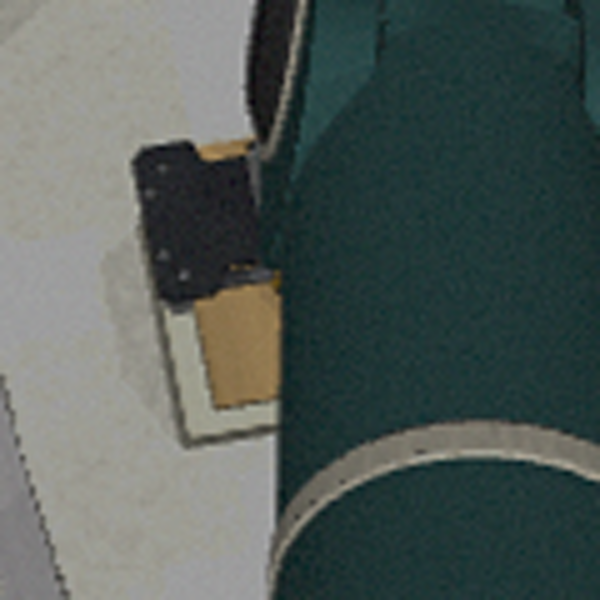

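Run:
```python
from fit import *
z=.1556-.0247+.012
L=[(.065,.055,z),(.065,-.055,z),(-.065,-.055,z),(.052,0,z)]
o=('scene',L,px([(412,362),(268,474),(127,352),(334,405)],5,(180,180)))
x,r=fit([o],[.463,-.13,.16]);print(x.round(4),r.round(1).tolist())
```

```text
[ 0.4625 -0.127   0.1015] [[0.4, -0.3], [1.3, 1.4], [-0.6, -1.7], [-0.8, 0.2]]
```

Run:
```python
from h import *
im=cv2.imread('pics/m1_full.png');n='scene'
x0,y0,x1,y1,s=195,225,275,300,8
g=cv2.resize(im[y0:y1,x0:x1],None,fx=s,fy=s,interpolation=cv2.INTER_CUBIC)
for m in ((.4656,-.1314,.1625),):
  for z,c in((.131,(255,0,0)),(.143,(0,0,255))):
    W=R.from_euler('z',m[2]).apply(np.array([(.065,.055,z),(.065,-.055,z),(-.065,-.055,z),(-.065,.055,z)]))+[m[0],m[1],0]
    q=((proj(n,W)-[x0,y0]+.5)*s).astype(int); cv2.polylines(g,[q.reshape(-1,1,2)],True,c,1)
    t=np.linspace(0,6.3,20)
    for X in(.052,-.052):
      W=R.from_euler('z',m[2]).apply(np.c_[X+.00625*np.cos(t),.00625*np.sin(t),0*t+z])+[m[0],m[1],0]
      q=((proj(n,W)-[x0,y0]+.5)*s).astype(int); cv2.polylines(g,[q.reshape(-1,1,2)],True,c,1)
cv2.imwrite('pics/m1ov.png',g)
```

```text
(no output)
```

View pics/m1ov.png

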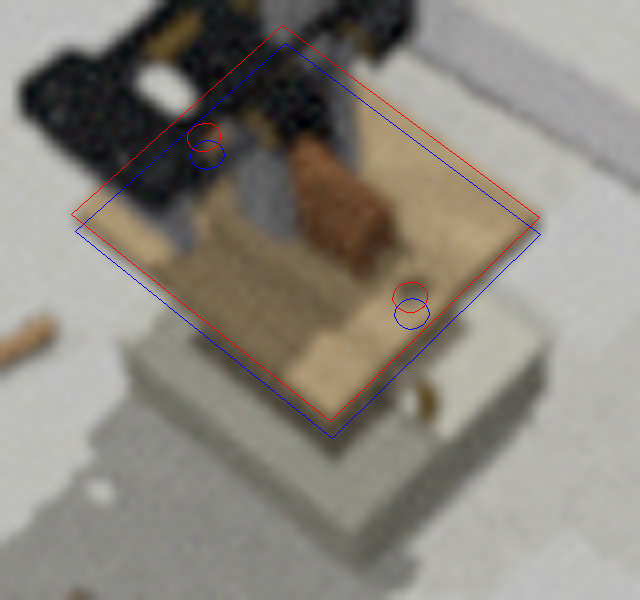

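The held plate matches its predicted outline to within about 1 px. I'll align it over the mould and go down to just above the pin tips.

Run:
```python
from rel import *
a=.1602-np.pi/2
rel((.4629,-.1263,.098),a)
```

```text
turn [-0.03 -0.02  0.03] shift [-0.24  0.07  2.31]
```

Call:
{"api": "move_arm", "payload": {
  "motion": [-0.03, 0, 0.03, -0.24, 0.07, 0, 5, -0.03, 0, 0.03, -0.24, 0.07, 0.5, 5, -0.03, 0, 0.03, -0.24, 0.07, 1.1, 5, -0.03, 0, 0.03, -0.24, 0.07, 1.7, 5, -0.03, 0, 0.03, -0.24, 0.07, 2.1, 5, -0.03, 0, 0.03, -0.24, 0.07, 2.3, 5, -0.03, 0, 0.03, -0.24, 0.07, 2.3, 5, -0.03, 0, 0.03, -0.24, 0.07, 2.3, 5]
}}

```text
time: 5.13
eef_pos: [0.4631, -0.1265, 0.0984]
tool_rot: [0.761, -0.648, 0.001, 0.001]
force: [0.6, 0.1, -2.6]
gripper_width: 0.0219
```

Run:
```python
from rel import *
st();rel((.4629,-.1263,.098),.1602-np.pi/2)
shot('scene','m2',195,225,275,300,8)
s=monitor.get_state()['eef_pos']
im=cv2.imread('pics/m2_full.png');n='scene'
x0,y0,x1,y1,k=195,225,275,300,8
g=cv2.resize(im[y0:y1,x0:x1],None,fx=k,fy=k,interpolation=cv2.INTER_CUBIC)
m=(s[0],s[1],.162)
for z,c in((s[2]-.0247+.012,(0,0,255)),):
    W=R.from_euler('z',m[2]).apply(np.array([(.065,.055,z),(.065,-.055,z),(-.065,-.055,z),(-.065,.055,z)]))+[m[0],m[1],0]
    q=((proj(n,W)-[x0,y0]+.5)*k).astype(int); cv2.polylines(g,[q.reshape(-1,1,2)],True,c,1)
    t=np.linspace(0,6.3,20)
    for X in(.052,-.052):
      W=R.from_euler('z',m[2]).apply(np.c_[X+.00625*np.cos(t),.00625*np.sin(t),0*t+z])+[m[0],m[1],0]
      q=((proj(n,W)-[x0,y0]+.5)*k).astype(int); cv2.polylines(g,[q.reshape(-1,1,2)],True,c,1)
cv2.imwrite('pics/m2ov.png',g)
```

```text
t 5.13 p [ 0.4631 -0.1265  0.0984] jaw -80.84 zax [-0.    -0.002 -1.   ] F [ 0.59  0.12 -2.58] w 0.0219 q [ 0.32  0.32 -0.14  2.06  0.07  0.76 -1.27]
turn [ 0.01 -0.02 -0.  ] shift [-0.01  0.01  0.01]
```

View pics/m2ov.png

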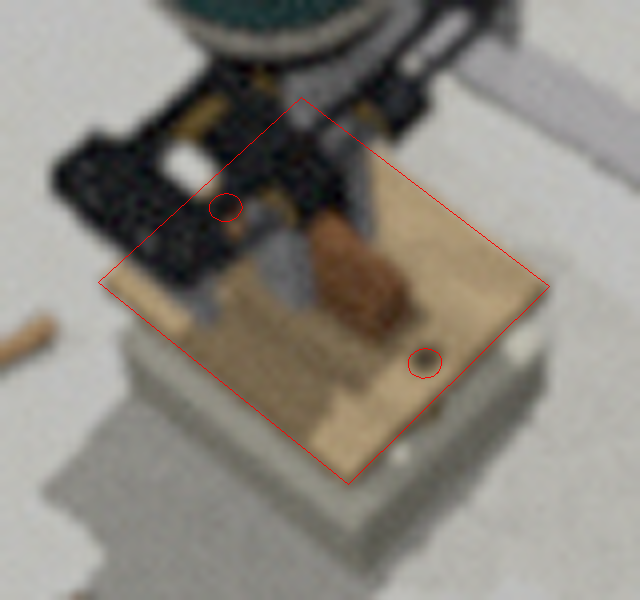

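The overlay matches the plate edges and the hole at (425,362). I'll lower slowly and watch the force.

Call:
{"api": "move_arm", "payload": {
  "motion": [0, 0, 0, 0, 0, 0.12, 5, 0, 0, 0, 0, 0, 0.24, 5, 0, 0, 0, 0, 0, 0.36, 5, 0, 0, 0, 0, 0, 0.48, 5, 0, 0, 0, 0, 0, 0.52, 5]
}}

```text
time: 5.6
eef_pos: [0.4633, -0.1267, 0.0853]
tool_rot: [0.761, -0.648, 0.001, 0.001]
force: [1.0, -1.5, -1.5]
gripper_width: 0.0215
```

Run:
```python
from rel import *
st();rel((.4629,-.1263,.0697),.1602-np.pi/2)
```

```text
t 5.6 p [ 0.4633 -0.1267  0.0853] jaw -80.84 zax [ 0.    -0.002 -1.   ] F [ 1.03 -1.54 -1.47] w 0.0215 q [ 0.32  0.34 -0.14  2.07  0.07  0.73 -1.27]
turn [-0.   -0.03 -0.  ] shift [-0.02  0.01  0.62]
```

Call:
{"api": "move_arm", "payload": {
  "motion": [0, 0, 0, 0, 0, 0.12, 5, 0, 0, 0, 0, 0, 0.24, 5, 0, 0, 0, 0, 0, 0.36, 5, 0, 0, 0, 0, 0, 0.46, 5, 0, 0, 0, 0, 0, 0.54, 5, 0, 0, 0, 0, 0, 0.54, 5]
}}

```text
time: 6.1
eef_pos: [0.4633, -0.1268, 0.0714]
tool_rot: [0.761, -0.648, 0.001, 0.001]
force: [1.7, -2.0, -4.3]
gripper_width: 0.0216
```

Run:
```python
from rel import *
st();rel((.4629,-.1263,.0697),.1602-np.pi/2)
```

```text
t 6.1 p [ 0.4633 -0.1268  0.0714] jaw -80.84 zax [ 0.    -0.002 -1.   ] F [ 1.67 -2.01 -4.35] w 0.0216 q [ 0.31  0.37 -0.13  2.08  0.08  0.7  -1.28]
turn [ 0.   -0.02 -0.  ] shift [-0.02  0.01  0.07]
```

Call:
{"api": "move_arm", "payload": {
  "motion": [0, 0, 0, 0, 0, 0.05, 5, 0, 0, 0, 0, 0, 0.1, 5, 0, 0, 0, 0, 0, 0.12, 5, 0, 0, 0, 0, 0, 0.12, 5]
}}

```text
time: 6.43
eef_pos: [0.4634, -0.1268, 0.0696]
tool_rot: [0.761, -0.648, 0.001, 0.001]
force: [-10.6, 1.1, 31.8]
gripper_width: 0.0219
```

Run:
```python
from rel import *
st();rel((.4629,-.1263,.0697),.1602-np.pi/2)
```

```text
t 6.43 p [ 0.4634 -0.1268  0.0696] jaw -80.85 zax [ 0.    -0.002 -1.   ] F [-10.6    1.1   31.76] w 0.0219 q [ 0.31  0.37 -0.13  2.08  0.08  0.69 -1.28]
turn [-0.   -0.03 -0.01] shift [-0.02  0.02 -0.  ]
```

Contact comes exactly at the flush height (TCP 0.0696 against 0.0697 expected). I'll relax slightly and open.

Call:
{"api": "move_arm", "payload": {
  "motion": [0, 0, 0, 0, 0, -0.04, 5, 0, 0, 0, 0, 0, -0.04, 30, 0, 0, 0, 0, 0, -0.04, 45, 0, 0, 0, 0, 0, -0.04, 50, 0, 0, 0, 0, 0, -0.04, 50, 0, 0, 0, 0, 0, -0.04, 50, 0, 0, 0, 0, 0, -0.04, 50]
}}

```text
time: 7.02
eef_pos: [0.4633, -0.1268, 0.0705]
tool_rot: [0.761, -0.648, 0.001, 0.001]
force: [-0.7, -0.9, -0.7]
gripper_width: 0.0499
```

Call:
{"api": "move_arm", "payload": {
  "motion": [0, 0, 0, 0, 0, -0.3, 50, 0, 0, 0, 0, 0, -1, 50, 0, 0, 0, 0, 0, -2.2, 50, 0, 0, 0, 0, 0, -3.5, 50, 0, 0, 0, 0, 0, -5, 50, 0, 0, 0, 0, 0, -6.5, 50, 0, 0, 0, 0, 0, -8, 50, 0, 0, 0, 0, 0, -8, 50]
}}

```text
time: 7.68
eef_pos: [0.4656, -0.1267, 0.2778]
tool_rot: [0.761, -0.648, 0.005, -0.001]
force: [0.4, -0.4, 0.9]
gripper_width: 0.0502
```

Run:
```python
from rel import *
st()
shot('scene','m3',195,225,275,300,8)
shot('top','g0',160,60,330,160,4)
st()
```

```text
t 7.68 p [ 0.4656 -0.1267  0.2778] jaw -80.85 zax [ 0.009 -0.005 -1.   ] F [ 0.38 -0.37  0.86] w 0.0502 q [ 0.34  0.1  -0.15  1.88  0.02  1.16 -1.23]
t 7.78 p [ 0.4637 -0.1264  0.2722] jaw -80.85 zax [ 0.003 -0.003 -1.   ] F [ 0.01  0.27 -1.33] w 0.0499 q [ 0.34  0.1  -0.15  1.89  0.02  1.15 -1.23]
```

View pics/m3.png

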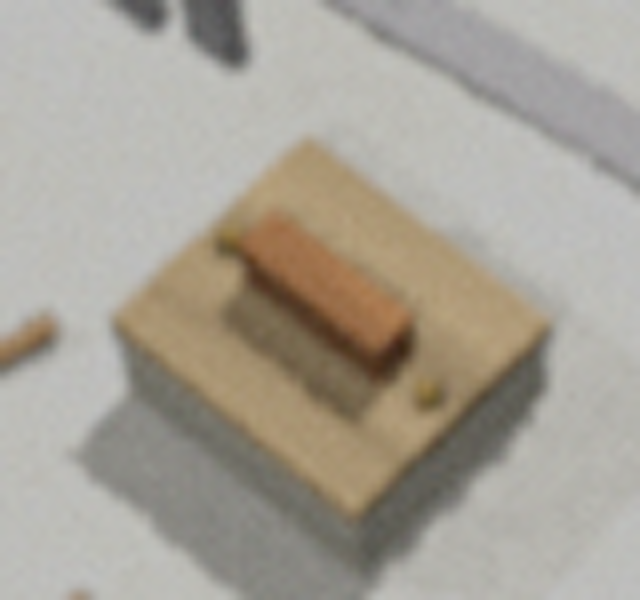

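View pics/m3_full.png

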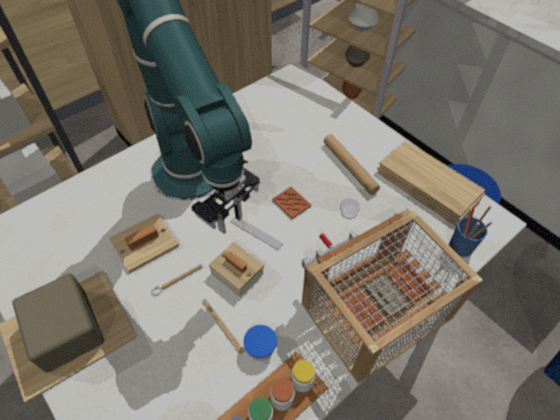

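View pics/g0_full.png

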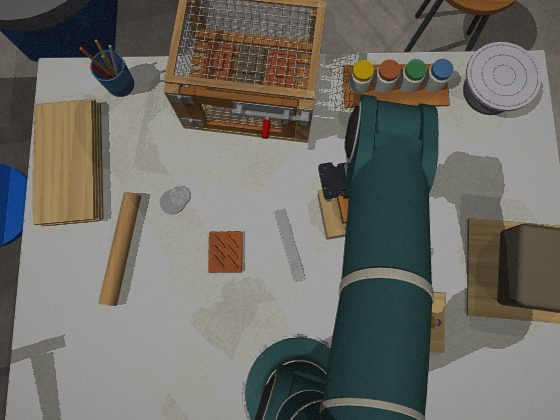

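The backplate lies flush, with both pins showing through its holes at crop (230,240) and (428,395). Now I'll measure the cage and grip. The red grip runs (321,235)–(330.5,245.5) in the scene and (267.5,119.5)–(265,138) in the top view.

Run:
```python
from fit import *
sc=cv2.imread('pics/scene0.png');im=cv2.imread('pics/top0.png')
def redc(i):
    b,g,r=[i[:,:,k].astype(int) for k in range(3)]
    m=((r>90)&(g<60)&(b<60)).astype(np.uint8)
    n,l,s,c=cv2.connectedComponentsWithStats(m)
    return [(s[k].tolist(),c[k].round(2).tolist(),cv2.minAreaRect(np.argwhere(l==k)[:,::-1].astype(np.float32))) for k in range(1,n) if s[k][4]>20]
print(redc(sc));print(redc(im))
def c(i,x0,y0,x1,y1,s,f): cv2.imwrite('pics/'+f,cv2.resize(i[y0:y1,x0:x1],None,fx=s,fy=s,interpolation=cv2.INTER_CUBIC))
c(sc,295,200,485,380,4,'s_cage.png')
c(im,240,85,320,145,10,'t_bolt.png')
c(sc,295,220,355,275,10,'s_bolt.png')
```

```text
[([467, 208, 7, 21, 30], [470.1, 217.9], ((470.0, 218.0), (1.8973662853240967, 20.87103271484375), 18.434947967529297)), ([320, 235, 11, 12, 53], [324.83, 240.06], ((324.9117736816406, 240.14707946777344), (12.907362937927246, 4.013213634490967), 49.398704528808594))]
[([223, 44, 8, 7, 37], [226.14, 46.84], ((226.5, 47.0), (6.0, 7.0), 90.0)), ([279, 51, 8, 6, 35], [282.37, 53.46], ((282.5, 53.5), (5.0, 7.0), 90.0)), ([222, 52, 8, 8, 24], [226.29, 54.92], ((225.06756591796875, 55.0945930480957), (7.069156646728516, 6.740358352661133), 9.462322235107422)), ([289, 52, 7, 6, 31], [292.35, 54.65], ((292.0, 54.5), (5.0, 6.0), 90.0)), ([270, 57, 6, 8, 27], [273.11, 60.59], ((272.5, 60.5), (7.0, 5.0), 90.0)), ([278, 59, 8, 7, 37], [281.38, 62.08], ((281.5294189453125, 61.88236618041992), (6.790997505187988, 5.820854663848877), 14.03624439239502)), ([289, 59, 6, 8, 35], [291.51, 62.63], ((291.5, 62.5), (7.0, 5.0), 90.0)), ([380, 60, 20, 18, 181], [389.3, 68.24], ((389.5, 68.5), (17.0, 19.0), 90.0)), ([277, 66, 8, 8, 44], [280.05, 69.91], ((280.5, 69.5), (7.0, 7.0), 90.0)), ([219, 69, 8, 7, 39], [222.77, 72.21], ((222.5, 72.0), (6.0, 7.0), 90.0)), ([288, 68, 6, 7, 32], [290.81, 71.03], ((290.5, 71.0), (6.0, 5.0), 90.0)), ([267, 74, 7, 8, 34], [270.21, 77.5], ((270.3461608886719, 77.26923370361328), (6.275716304779053, 6.667948246002197), 11.309932708740234)), ([275, 77, 8, 6, 26], [278.92, 79.5], ((278.719970703125, 79.45999145507812), (7.212489604949951, 4.101219654083252), 8.13010311126709)), ([284, 76, 9, 8, 40], [288.92, 79.65], ((288.0, 79.5), (7.0, 8.0), 90.0)), ([262, 119, 8, 18, 104], [265.17, 127.56], ((265.1199645996094, 127.65999603271484), (6.081118583679199, 17.39482879638672), 8.130102157592773)), ([209, 232, 33, 40, 868], [223.92, 252.25], ((225.0, 251.5), (39.0, 32.0), 90.0))]
```

View pics/s_cage.png

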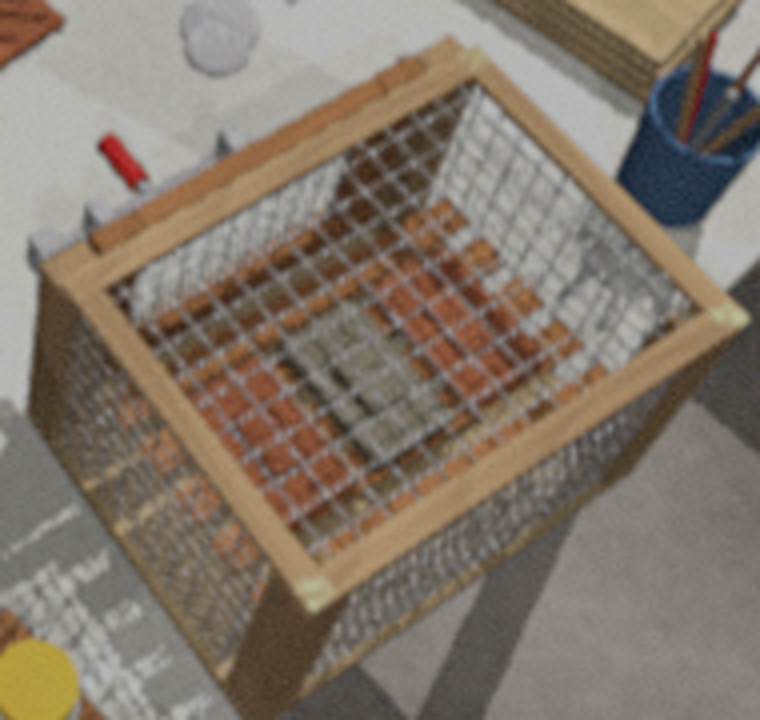

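View pics/t_bolt.png

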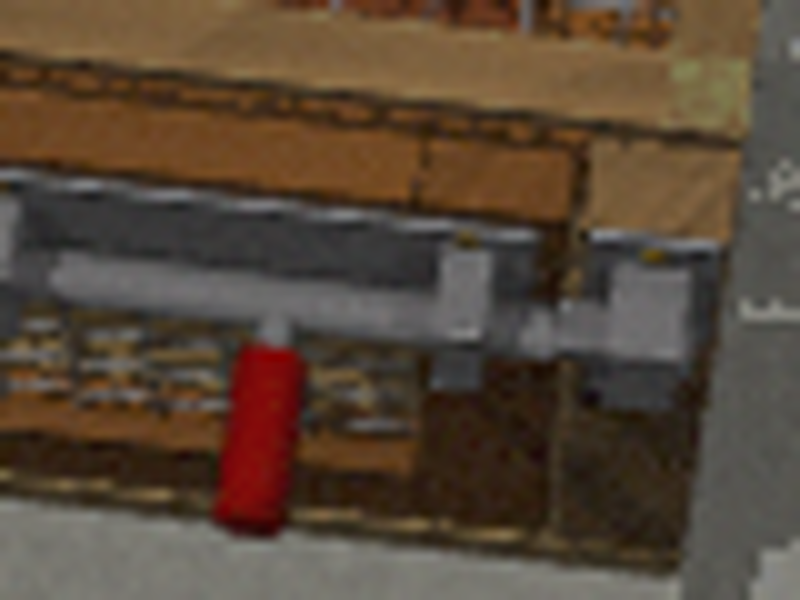

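View pics/s_bolt.png

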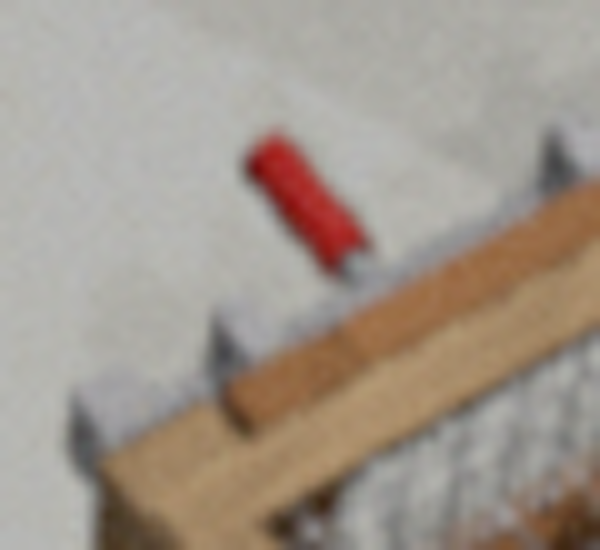

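Run:
```python
from fit import *
C=px([(43,265),(452,40),(745,318),(315,608)],4,(295,200))
L=[(0,-.179,.244),(0,.179,.244),(.28,.179,.244),(.28,-.179,.244)]
x,r=fit([('scene',L,C)],[.67,.2,0.1]);print('cage',x.round(4),np.degrees(x[2]),r.round(1).tolist())
c,_=tri((324.9,240.1),(265.15,127.6));print('grip tri',c,_)
# ends at z=.2
for v,a,b in(('scene',px([(265,150)],10,(295,220))[0],px([(350,255)],10,(295,220))[0]),('top',px([(250,525)],10,(240,85))[0],px([(270,347)],10,(240,85))[0])):
    A,B=at_z(v,a,.2),at_z(v,b,.2);print(v,A,B,(A+B)/2,np.linalg.norm(A-B),np.degrees(np.arctan2(*(B-A)[1::-1])))
Rz=R.from_euler('z',x[2])
print('grip in cage',Rz.inv().apply(c-[x[0],x[1],0]))
print('keeper px',proj('scene',Rz.apply([(0,-.152,.2),(0,-.17,.217)])+[x[0],x[1],0]),proj('top',Rz.apply([(0,-.152,.2),(0,-.170,.2)])+[x[0],x[1],0]))
for q in ((0,-.179,.244),(0,-.179,0),(0,.179,.244),(0,.179,0)): print(q,proj('top',Rz.apply(q)+[x[0],x[1],0]))
```

```text
cage [ 0.6945  0.1338 -0.1293] -7.405906866969633 [[-1.2, -1.3], [-0.2, -4.0], [1.3, 0.2], [0.2, 2.7]]
grip tri [0.63577239 0.07123711 0.20519688] [np.float64(0.0015772657842091494), np.float64(0.001577265784209175)]
scene [0.61235292 0.07695869 0.2       ] [0.65326101 0.07100684 0.2       ] [0.63280696 0.07398276 0.2       ] 0.04133880176406584 -8.278067799078737
top [0.61480611 0.07436423 0.2       ] [0.66002924 0.06916869 0.2       ] [0.63741768 0.07176646 0.2       ] 0.045520604623380964 -6.553783762375921
grip in cage [-0.05015504 -0.06963375  0.20519688]
keeper px [[311.61327266 267.99992323]
 [306.47003905 268.03557571]] [[302.01123868 112.93205843]
 [309.40340112 113.72052048]]
(0, -0.179, 0.244) [[314.37452954 106.54619845]]
(0, -0.179, 0) [[308.36595389 142.28212307]]
(0, 0.179, 0.244) [[162.71689762  90.43961375]]
(0, 0.179, 0) [[184.04136728 128.80930663]]
```

Run:
```python
from fit import *
a,b=px([(125,290),(742,357)],5,(160,70))
A,B=at_z('top',a,0),at_z('top',b,0);print(A,B,np.linalg.norm(A-B),np.degrees(np.arctan2(*(A-B)[1::-1]))-90,(A+B)/2)
th=np.radians(-7.2)
for yaw in(-6.8,-7.4,-8):
    Rz=R.from_euler('z',yaw,degrees=True);m=(A+B)/2
    print(yaw,Rz.inv().apply(np.array([.6350,.0725,.2])-m))
```

```text
[0.72119668 0.30982207 0.        ] [ 6.75259470e-01 -4.27408950e-02 -2.22044605e-16] 0.35554306109311995 -7.423536054315221 [ 6.98228075e-01  1.33540585e-01 -1.11022302e-16]
-6.8 [-0.05555585 -0.06809765  0.2       ]
-7.4 [-0.0548397  -0.06867569  0.2       ]
-8 [-0.05411754 -0.06924619  0.2       ]
```

Call:
{"api": "move_arm", "payload": {
  "motion": [0, 0, -1, 0, 0, -0.3, 50, 0, 0, -2.4, 0, 0, -0.7, 50, 0, 0, -3.8, 0, 0, -1.1, 50, 0, 0, -5.2, 0, 0, -1.4, 50, 0, 0, -6.6, 0, 0, -1.4, 50, 0, 0, -8, 0, 0, -1.4, 50, 0, 0, -9.4, 0, 0, -1.4, 50, 0, 0, -10.8, 0, 0, -1.4, 50]
}}

```text
time: 8.45
eef_pos: [0.463, -0.1261, 0.3061]
tool_rot: [0.973, -0.229, 0.001, 0.001]
force: [-0.8, 0.4, 0.4]
gripper_width: 0.0504
```

Call:
{"api": "move_arm", "payload": {
  "motion": [0, 0, -1.4, 0, 0, 0, 50, 0, 0, -2.8, 0, 0, 0, 50, 0, 0, -4.2, 0, 0, 0, 50, 0, 0, -5.6, 0, 0, 0, 50, 0, 0, -7, 0, 0, 0, 50, 0, 0, -8.4, 0, 0, 0, 50, 0, 0, -9.8, 0, 0, 0, 50, 0, 0, -11.2, 0, 0, 0, 50]
}}

```text
time: 9.12
eef_pos: [0.4624, -0.126, 0.3051]
tool_rot: [0.966, 0.258, -0.001, 0.001]
force: [-0.7, 0.2, 0.5]
gripper_width: 0.05
```

Run:
```python
from rel import *
st();rel((.560,.08,.30),np.radians(82.6));
```

```text
t 9.12 p [ 0.4624 -0.126   0.3051] jaw 29.85 zax [-0.001 -0.002 -1.   ] F [-0.72  0.25  0.46] w 0.05 q [ 0.42  0.08 -0.23  1.84  0.02  1.23  0.7 ]
turn [ 1.000e-02  2.000e-02 -1.055e+01] shift [ 7.49 -5.2   0.18]
```

Call:
{"api": "move_arm", "payload": {
  "motion": [0, 0, -1.4, 0.9, -0.6, 0, 50, 0, 0, -2.8, 1.9, -1.2, 0, 50, 0, 0, -4.2, 2.9, -1.9, 0, 50, 0, 0, -5.6, 3.9, -2.6, 0, 50, 0, 0, -7, 4.9, -3.3, 0, 50, 0, 0, -8.4, 5.9, -4, 0.1, 50, 0, 0, -9.6, 6.8, -4.6, 0.1, 50, 0, 0, -10.5, 7.4, -5.1, 0.18, 50]
}}

```text
time: 9.78
eef_pos: [0.5596, 0.079, 0.299]
tool_rot: [0.75, 0.661, -0.001, -0.0]
force: [0.5, 0.6, 0.1]
gripper_width: 0.0496
```

Run:
```python
from rel import *
st();a=np.radians(82.6);rel((.635,.0725,.30),a);rel((.635,.0725,.24),a);
```

```text
t 9.78 p [0.5596 0.079  0.299 ] jaw 82.77 zax [-0.003 -0.001 -1.   ] F [0.52 0.58 0.07] w 0.0496 q [ 0.19  0.27 -0.47  1.64  0.13  1.26  1.14]
turn [-0.03  0.02  0.03] shift [ 0.12  3.02 -0.05]
turn [-0.03  0.02  0.03] shift [0.12 3.03 2.35]
```

Call:
{"api": "move_arm", "payload": {
  "motion": [0, 0, 0, 0, 0.8, 0, 50, 0, 0, 0, 0.1, 1.6, 0, 50, 0, 0, 0, 0.12, 2.4, 0, 50, 0, 0, 0, 0.12, 3.02, 0.4, 50, 0, 0, 0, 0.12, 3.02, 1, 50, 0, 0, 0, 0.12, 3.02, 1.6, 50, 0, 0, 0, 0.12, 3.02, 2.2, 50, 0, 0, 0, 0.12, 3.02, 2.4, 50]
}}

```text
time: 10.45
eef_pos: [0.6333, 0.0722, 0.2354]
tool_rot: [0.75, 0.661, -0.003, -0.002]
force: [0.1, -1.0, -0.6]
gripper_width: 0.05
```

Run:
```python
from rel import *
st();a=np.radians(82.6);rel((.635,.0725,.189),a)
shot('scene','g1',290,190,370,260,8);shot('top','g1t',230,80,310,150,8)
```

```text
t 10.45 p [0.6333 0.0722 0.2354] jaw 82.79 zax [-0.007 -0.002 -1.   ] F [ 0.07 -1.04 -0.59] w 0.05 q [ 0.15  0.46 -0.44  1.54  0.2   1.2   1.13]
turn [-0.08  0.03  0.04] shift [0.02 0.08 1.85]
```

View pics/g1.png

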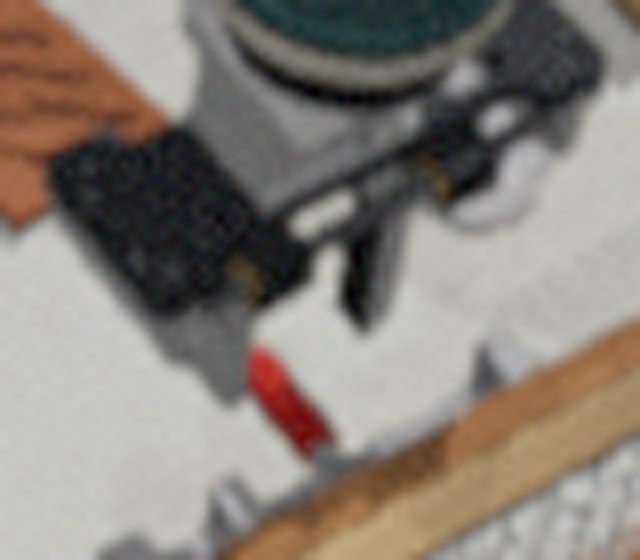

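View pics/g1t.png

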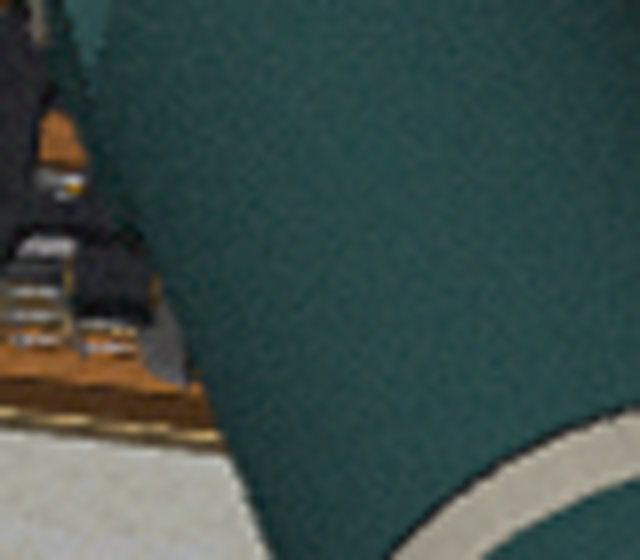

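Run:
```python
from rel import *
p=monitor.get_state()['eef_pos']
for P in([p[0],p[1],.227],[.635,.0725,.2],[p[0],p[1],.2]): print((proj('scene',P)-[290,190]+.5)*8)
```

```text
[[291.62476719 364.29582996]]
[[287.37471    408.35530308]]
[[284.88212099 406.73965414]]
```

The fingers straddle the grip and the projected target matches its centre at crop (288,405). I'll go down and close with a moderate force.

Call:
{"api": "move_arm", "payload": {
  "motion": [-0.05, 0, 0, 0.02, 0.08, 0.5, 50, -0.08, 0, 0, 0.02, 0.08, 1.1, 50, -0.08, 0, 0, 0.02, 0.08, 1.6, 50, -0.08, 0, 0, 0.02, 0.08, 1.85, 50, -0.08, 0, 0, 0.02, 0.08, 1.85, 40, -0.08, 0, 0, 0.02, 0.08, 1.85, 30, -0.08, 0, 0, 0.02, 0.08, 1.85, 22, -0.08, 0, 0, 0.02, 0.08, 1.85, 20],
  "grip_force": 25
}}

```text
time: 11.22
eef_pos: [0.6361, 0.0726, 0.1919]
tool_rot: [0.75, 0.661, 0.0, 0.002]
force: [0.0, -0.5, -0.5]
gripper_width: 0.0264
```

Run:
```python
from rel import *
st();a=np.radians(82.6);rel((.635,.0725,.189),a)
shot('scene','g2',290,190,370,260,8)
```

```text
t 11.22 p [0.6361 0.0726 0.1919] jaw 82.78 zax [ 0.003 -0.002 -1.   ] F [ 0.04 -0.46 -0.48] w 0.0264 q [ 0.15  0.5  -0.43  1.58  0.23  1.11  1.11]
turn [0.03 0.02 0.04] shift [-0.01 -0.04  0.12]
```

View pics/g2.png

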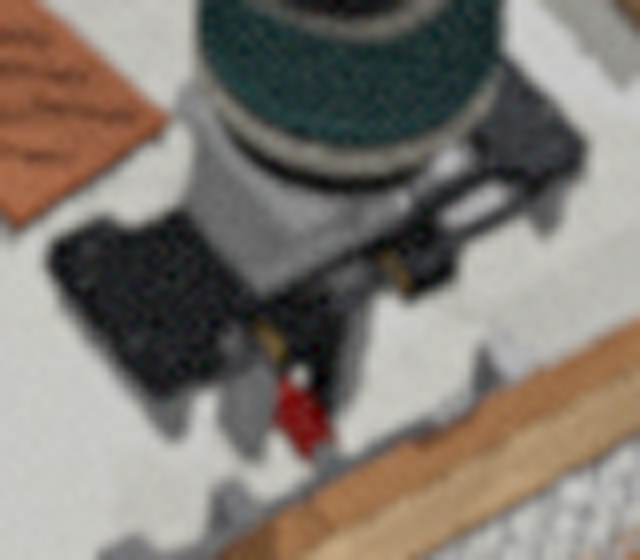

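The grip sits between the fingers. Closing now.

Call:
{"api": "move_arm", "payload": {
  "motion": [0, 0, 0, 0, 0, 0.1, 15, 0, 0, 0, 0, 0, 0.1, 10, 0, 0, 0, 0, 0, 0.1, 5, 0, 0, 0, 0, 0, 0.1, 5, 0, 0, 0, 0, 0, 0.1, 5, 0, 0, 0, 0, 0, 0.1, 5],
  "grip_force": 30
}}

```text
time: 11.77
eef_pos: [0.6367, 0.0726, 0.1904]
tool_rot: [0.75, 0.661, 0.001, 0.002]
force: [-1.5, -0.3, 8.9]
gripper_width: 0.0174
```

Run:
```python
from rel import *
st()
```

```text
t 11.77 p [0.6367 0.0726 0.1904] jaw 82.78 zax [ 0.004 -0.002 -1.   ] F [-1.52 -0.33  8.9 ] w 0.0174 q [ 0.15  0.5  -0.43  1.59  0.23  1.1   1.11]
```

Call:
{"api": "move_arm", "payload": {
  "motion": [0, 0, 0, 0, 0, -0.1, 5, 0, 0, 0, 0, 0, -0.2, 5, 0, 0, 0, 0, 0, -0.3, 5, 0, 0, 0, 0, 0, -0.34, 5, 0, 0, 0, 0, 0, -0.34, 5]
}}

```text
time: 12.18
eef_pos: [0.6366, 0.0726, 0.1991]
tool_rot: [0.75, 0.661, 0.001, 0.002]
force: [-0.0, 0.2, -1.4]
gripper_width: 0.017
```

Run:
```python
from rel import *
st()
```

```text
t 12.18 p [0.6366 0.0726 0.1991] jaw 82.77 zax [ 0.004 -0.002 -1.   ] F [-0.02  0.18 -1.38] w 0.017 q [ 0.15  0.49 -0.43  1.58  0.22  1.12  1.11]
```

Lifted 8.7 mm, carrying only the bolt's weight (1.4 N). I'll pull the first 12 mm gently along the rod.

Call:
{"api": "move_arm", "payload": {
  "motion": [0, 0, 0, 0.1, 0, 0, 5, 0, 0, 0, 0.2, 0, 0, 5, 0, 0, 0, 0.3, 0, 0, 5, 0, 0, 0, 0.4, 0, 0, 5, 0, 0, 0, 0.5, 0, 0, 5]
}}

```text
time: 12.6
eef_pos: [0.6382, 0.0852, 0.1989]
tool_rot: [0.75, 0.661, 0.001, 0.002]
force: [-0.1, -1.5, -3.8]
gripper_width: 0.0174
```

Run:
```python
from rel import *
st()
```

```text
t 12.6 p [0.6382 0.0852 0.1989] jaw 82.77 zax [ 0.004 -0.002 -1.   ] F [-0.13 -1.51 -3.85] w 0.0174 q [ 0.13  0.5  -0.43  1.57  0.23  1.12  1.09]
```

It has moved 12.7 mm with only 1.5 N, so the nose is past the lip. Continuing to about 38 mm.

Call:
{"api": "move_arm", "payload": {
  "motion": [0, 0, 0, 0.15, 0, 0, 5, 0, 0, 0, 0.3, 0, 0, 5, 0, 0, 0, 0.45, 0, 0, 5, 0, 0, 0, 0.6, 0, 0, 5, 0, 0, 0, 0.75, 0, 0, 5, 0, 0, 0, 0.9, 0, 0, 5, 0, 0, 0, 1.02, 0, 0, 5, 0, 0, 0, 1.02, 0, 0, 5]
}}

```text
time: 13.27
eef_pos: [0.6415, 0.1116, 0.1989]
tool_rot: [0.75, 0.661, 0.001, 0.002]
force: [2.6, 1.4, -3.1]
gripper_width: 0.0171
```

Run:
```python
from rel import *
st()
shot('scene','g3',280,190,370,270,8)
st()
```

```text
t 13.27 p [0.6415 0.1116 0.1989] jaw 82.82 zax [ 0.004 -0.002 -1.   ] F [ 2.63  1.45 -3.13] w 0.0171 q [ 0.09  0.51 -0.43  1.55  0.23  1.13  1.05]
t 13.32 p [0.6415 0.1114 0.199 ] jaw 82.82 zax [ 0.005 -0.001 -1.   ] F [ 0.99  1.2  -2.73] w 0.0174 q [ 0.09  0.51 -0.43  1.55  0.23  1.13  1.05]
```

View pics/g3.png

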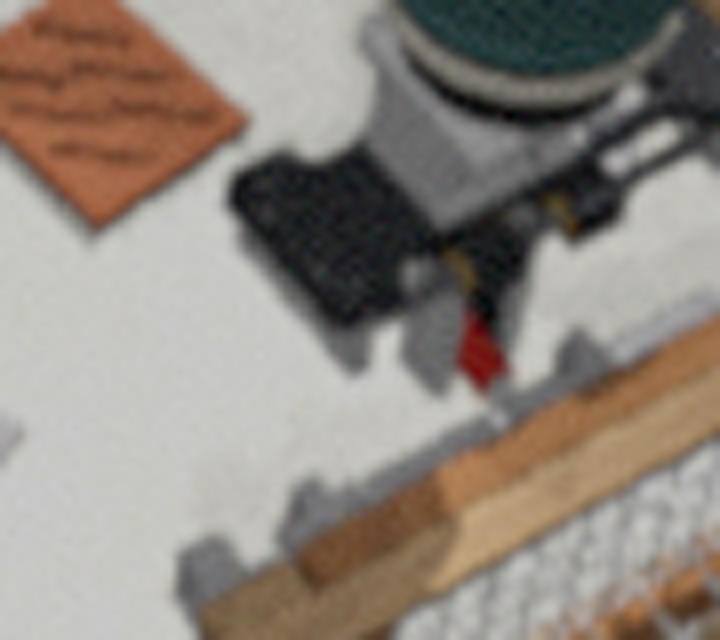

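The bolt is drawn about 39 mm, and the gap between the keeper (215,570) and the strap (310,515) shows no rod. Now I'll compute the arc about the hinge.

```bash
cat > arc.py <<'E'
from rel import *
H=np.array([.696,.1337])+R.from_euler('z',np.radians(-7.4)).apply([0,.14,0])[:2]
def arc(angs,cur):
    s=monitor.get_state();r0=R.from_quat(s['tool_rot']);p=np.array(s['eef_pos'])
    for a in angs:
        Q=R.from_euler('z',-(a-cur));t=np.r_[H,0]+Q.apply(p-np.r_[H,0])
        print(round(a,3),'turn',((r0.inv()*Q*r0).as_rotvec()/np.radians(5)).round(2),'shift',(r0.inv().apply(t-p)/.025).round(2),t.round(4))
E
python3 - <<'E'
from arc import *
print(H);arc(np.array([.03,.07,.11,.15,.19,.23,.27,.3]),0)
E
```

```text
[0.71403138 0.27253396]
0.03 turn [ 0.   -0.    0.34] shift [ 0.07 -0.2  -0.  ] [0.6367 0.1136 0.199 ]
0.07 turn [ 0.  -0.   0.8] shift [ 0.16 -0.47 -0.  ] [0.6304 0.1169 0.199 ]
0.11 turn [ 0.   -0.01  1.26] shift [ 0.27 -0.73 -0.  ] [0.6243 0.1203 0.199 ]
0.15 turn [ 0.   -0.01  1.72] shift [ 0.39 -0.99 -0.01] [0.6183 0.124  0.199 ]
0.19 turn [ 0.   -0.01  2.18] shift [ 0.51 -1.24 -0.01] [0.6124 0.128  0.199 ]
0.23 turn [ 0.   -0.01  2.64] shift [ 0.65 -1.49 -0.01] [0.6067 0.1322 0.199 ]
0.27 turn [ 0.   -0.01  3.09] shift [ 0.8  -1.73 -0.01] [0.6012 0.1366 0.199 ]
0.3 turn [ 0.   -0.02  3.44] shift [ 0.91 -1.9  -0.01] [0.5971 0.14   0.199 ]
```

Call:
{"api": "move_arm", "payload": {
  "motion": [0, 0, 0.34, 0.07, -0.2, 0, 5, 0, 0, 0.8, 0.16, -0.47, 0, 5, 0, 0, 1.26, 0.27, -0.73, 0, 5, 0, 0, 1.72, 0.39, -0.99, 0, 5, 0, 0, 1.72, 0.39, -0.99, 0, 5]
}}

```text
time: 13.73
eef_pos: [0.6174, 0.125, 0.1991]
tool_rot: [0.798, 0.603, 0.001, 0.002]
force: [2.7, 0.3, -2.0]
gripper_width: 0.0172
```

Run:
```python
from arc import *
st()
shot('scene','g4',270,190,370,280,7)
arc(np.array([.19,.24,.29,.34,.39,.44,.49,.54,.58]),.15)
```

```text
t 13.73 p [0.6174 0.125  0.1991] jaw 74.16 zax [ 0.005 -0.001 -1.   ] F [ 2.69  0.32 -1.98] w 0.0172 q [ 0.06  0.47 -0.41  1.61  0.21  1.11  0.88]
0.19 turn [-0.   -0.    0.46] shift [ 0.09 -0.27 -0.  ] [0.6123 0.1284 0.1992]
0.24 turn [-0.   -0.01  1.03] shift [ 0.22 -0.6  -0.  ] [0.6052 0.1337 0.1992]
0.29 turn [-0.   -0.01  1.6 ] shift [ 0.36 -0.92 -0.  ] [0.5984 0.1393 0.1992]
0.34 turn [-0.   -0.01  2.18] shift [ 0.52 -1.24 -0.01] [0.5919 0.1453 0.1992]
0.39 turn [-0.   -0.01  2.75] shift [ 0.69 -1.54 -0.01] [0.5857 0.1515 0.1992]
0.44 turn [-0.   -0.02  3.32] shift [ 0.88 -1.84 -0.01] [0.5798 0.1581 0.1992]
0.49 turn [-0.   -0.02  3.9 ] shift [ 1.08 -2.13 -0.01] [0.5742 0.165  0.1992]
0.54 turn [-0.   -0.02  4.47] shift [ 1.3  -2.41 -0.01] [0.569  0.1721 0.1992]
0.58 turn [-0.   -0.03  4.93] shift [ 1.48 -2.62 -0.01] [0.5651 0.178  0.1992]
```

View pics/g4.png

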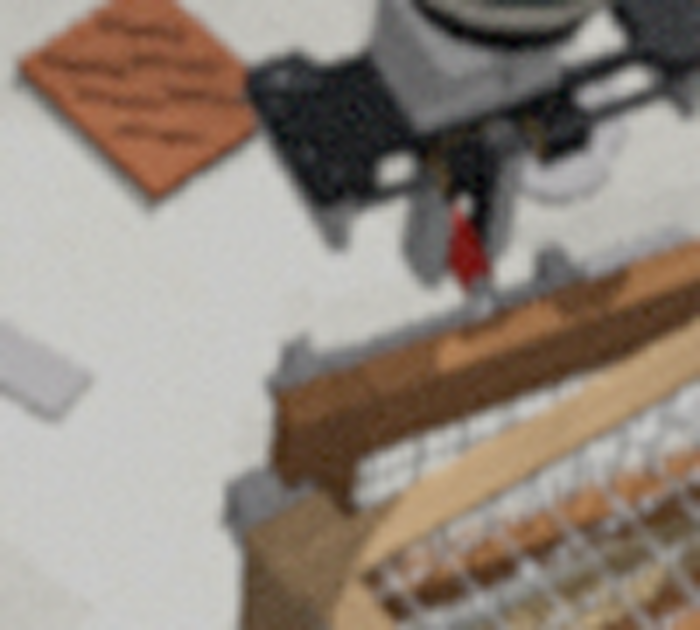

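The gate follows the arm, and its free edge at (280,400) is clear of the keeper at (250,500). Swinging on.

Call:
{"api": "move_arm", "payload": {
  "motion": [0, 0, 0.46, 0.09, -0.27, 0, 5, 0, 0, 1.03, 0.22, -0.6, 0, 5, 0, 0, 1.6, 0.36, -0.92, 0, 5, 0, 0, 2.18, 0.52, -1.24, 0, 5, 0, 0, 2.75, 0.69, -1.54, 0, 5, 0, 0, 3.32, 0.88, -1.84, 0, 5, 0, 0, 3.9, 1.08, -2.13, 0, 5, 0, 0, 4.47, 1.3, -2.41, 0, 5]
}}

```text
time: 14.45
eef_pos: [0.5691, 0.1717, 0.1988]
tool_rot: [0.899, 0.437, 0.002, 0.002]
force: [0.9, -2.0, -3.2]
gripper_width: 0.0175
```

Run:
```python
from arc import *
st()
d=monitor.get_state()['eef_pos'][:2]-H
print('gate est', -(np.arctan2(d[1],d[0])-np.arctan2(.1114-H[1],.6415-H[0])))
arc(np.array([.57]),.54)
```

```text
t 14.45 p [0.5691 0.1717 0.1988] jaw 51.86 zax [ 0.005 -0.002 -1.   ] F [ 0.94 -1.96 -3.22] w 0.0175 q [-0.06  0.4  -0.36  1.7   0.16  1.07  0.43]
gate est 0.5398522971233237
0.57 turn [-0.   -0.    0.34] shift [ 0.07 -0.2  -0.  ] [0.5661 0.1761 0.1988]
```

Call:
{"api": "move_arm", "payload": {
  "motion": [0, 0, 0.34, 0.07, -0.2, 0, 5, 0, 0, 0.34, 0.07, -0.2, 0, 5, 0, 0, 0.34, 0.07, -0.2, 0, 5, 0, 0, 0.34, 0.07, -0.2, 0, 5, 0, 0, 0.34, 0.07, -0.2, 0, 5, 0, 0, 0.34, 0.07, -0.2, 0, 5],
  "grip_force": 30
}}

```text
time: 14.95
eef_pos: [0.5666, 0.1757, 0.1988]
tool_rot: [0.906, 0.424, 0.002, 0.002]
force: [1.4, -1.7, -2.2]
gripper_width: 0.017
```

Run:
```python
from arc import *
st()
shot('scene','f',195,180,355,300,5); shot('top','ft',0,0,560,420,1)
st()
rz=R.from_euler('z',np.radians(-7.4))
for a in(.5,.57,.64):
    e=H+ (R.from_euler('z',-a)*rz).apply([0,-.28,0])[:2]
    print(a,(proj('scene',[e[0],e[1],.2])-[195,180]+.5)*5,proj('scene',[e[0],e[1],.2]))
```

```text
t 14.95 p [0.5666 0.1757 0.1988] jaw 50.17 zax [ 0.005 -0.002 -1.   ] F [ 1.36 -1.73 -2.22] w 0.017 q [-0.07  0.39 -0.36  1.71  0.16  1.07  0.39]
t 15.05 p [0.5665 0.1759 0.1988] jaw 50.16 zax [ 0.005 -0.002 -1.   ] F [ 1.47 -1.41 -3.06] w 0.017 q [-0.07  0.39 -0.36  1.71  0.16  1.07  0.39]
0.5 [[518.41833083 233.83719267]] [[298.18366617 226.26743853]]
0.57 [[516.33543478 206.05653653]] [[297.76708696 220.71130731]]
0.64 [[516.63084928 178.76371856]] [[297.82616986 215.25274371]]
```

View pics/f.png

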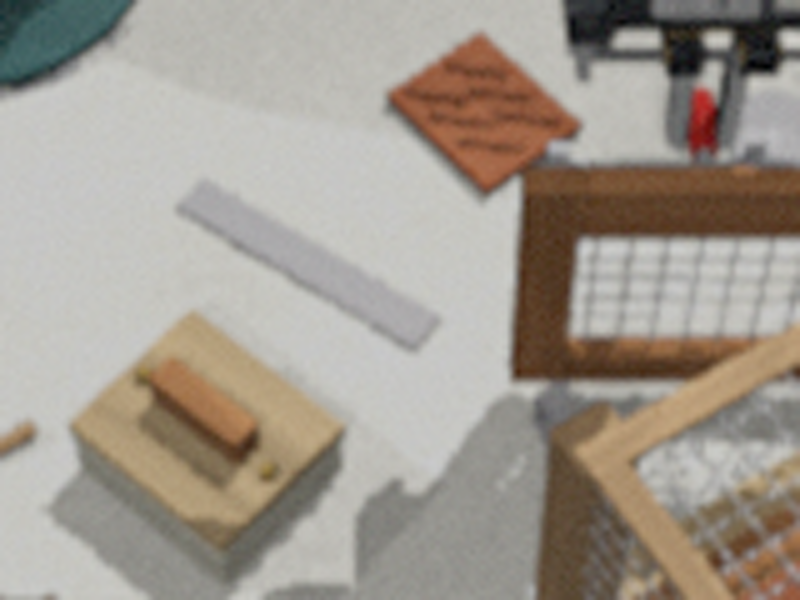

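View pics/ft_full.png

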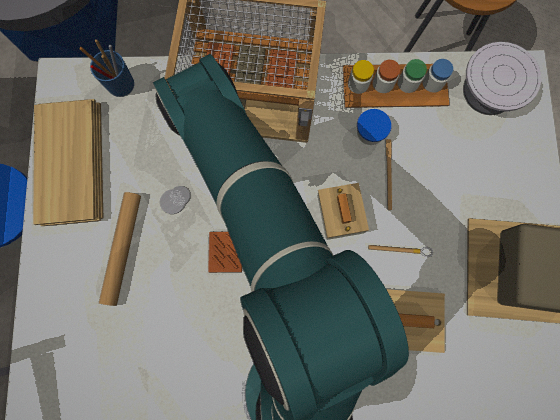

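View pics/f_full.png

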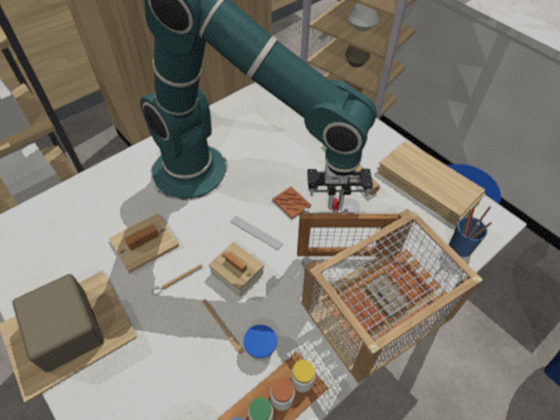

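Run:
```python
from arc import *
rz=R.from_euler('z',np.radians(-7.4))
for z in(.225,.235):
  for a in(.5,.57,.64):
    e=H+ (R.from_euler('z',-a)*rz).apply([0,-.28,0])[:2]
    print(z,a,((proj('scene',[e[0],e[1],z])-[195,180]+.5)*5).round(0))
```

```text
0.225 0.5 [[520. 209.]]
0.225 0.57 [[518. 181.]]
0.225 0.64 [[518. 153.]]
0.235 0.5 [[521. 198.]]
0.235 0.57 [[519. 170.]]
0.235 0.64 [[519. 143.]]
```

The free edge is seen at (525,170), which matches a 0.57 rad opening. The backplate is flush, everything is still, and the bolt is held. Handing in.

Run:
```python
from rel import *
from rig import job
print(job.finish_job()); st()
```

```text
the job is handed in; nothing more can be done
None
the job is handed in; nothing more can be done
```

The job was handed in at about 15 s. The backplate is on the mould and the gate is held about 150 mm open by the bolt's red grip. The hand-in gives no verdict, so these are my own last checks.

- **Backplate:** I used the smaller plate, which measured 130 x 110 mm; the other was about 180 x 150 mm. It touched down at the expected flush height (TCP 0.0696 m against 0.0697 m) with a brief press of about 32 N. After letting go, both pins show through its holes.
- **Bolt:** I lifted it 8.7 mm and drew it back about 39 mm. Side forces stayed below about 3 N, so it was not forced against the keeper. The nose is out of the keeper in the picture.
- **Gate:** The arm position gives about 0.57 rad. The free edge in the scene picture fits 0.57 to 0.58 rad. The tool stood still, and the fingers held the grip at a 17 mm opening with 30 N set.
- **Bystanders:** In the last scene picture they look to be where they started. The arm hid part of the top view, so I checked there only what it left visible.

One measurement disagreed. My first fit of the cage missed one top corner by about 4 px, probably because I picked the wrong point. I checked it against the cage's corners at table height and the direction of the grip, and both gave the same angle of about -7.4 degrees.

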